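Clear the empties through the sorting chute and fit a full spool

ROBOT

A 6-joint arm with a two-finger parallel gripper is mounted at the origin on a cart in front of the work surface, level with it; the furniture and walls round the work are solid. World frame = base frame: x ahead of the robot, y to its left, z up, the work surface at z = 0. Lengths are in m, angles in rad, forces in N, time in s.
With the tool pointing down it reaches from about 0.35 to 0.775 m from the base axis. Payload 7.3 kg.
Tool frame: the origin (TCP) lies between the finger pads; the fingertips stand ahead of it and the grasp point (between the pads) lies 6 mm ahead of it (robot.tip_extent is the x of the fingertips in the tool frame, in m); x points along the fingers, z is the direction in which the jaws open and shut, and the axes are right-handed (so a half turn about x gives the same grasp; the last joint's range is limited). The gripper opens to 92 mm and grips with 3 to 60 N. Pads are 19 mm wide; open, the fingers measure 130 mm over their backs; the gripper's body (75 mm by 190 mm) begins 47 mm behind the grasp point.
Start: joints at [0.975, 0.342, 1.524, -0, 1.275, -0.146], TCP at [0.228, 0.473, 0.252] pointing down, gripper open.
Joint ranges: [-2.53, 2.53], [-0.77, 2.02], [0.04, 2.7], [-1, 4.14], [0.28, 2.66], [-3.11, 3.11]. Speed limits (rad/s): [2.57, 2.57, 3.14, 3.14, 3.14, 3.14].

INTERFACE

Orientations are given as [roll, pitch, yaw] about the fixed x, y, z axes, in that order (R = Rz(yaw) Ry(pitch) Rx(roll)).
In Python, from cell import robot gives the robot as it stands. The module is installed in compiled form; this text tells all that it offers.
- The arm moves only by the shell command python3 -m creep 'ROWS' [FORCE]. ROWS is JSON, a list of rows, each an object with "translation": the shift along the tool's x, y, z in m, a list of three; "twist": the turn, a rotation vector about the tool's x, y, z in rad, a list of three; "hand": the opening in per cent of the stroke, from 0 (shut) to 100 (fully open). A call has 1 to 5 rows; each row is the pose to reach, as a shift and turn from the pose measured when the call began, along the tool's axes at that moment; what a row does not reach only later rows make up. A row lasts 1/10 s, in which the tool goes at most 50 mm and 8.59 degrees, less where a joint would pass 70% of its speed; a pose out of reach is approached as far as the arm can. A call with a gripper value outside its range is refused whole. The fingers move at their own pace and stop on an object; FORCE is the grip in N (left out, the last holds). Time passes only in rows, so rows that repeat a pose let the fingers close. It gives the time, the measured TCP pose, the force and the opening at its end, in the units of the state.
- robot.observe(): the state, without advancing time (a new reading comes with each control period).
- robot.read_camera(name): name is "scene" or "top"; returns the picture (420x560x3 uint8, blue, green, red); there is no depth.
- robot.calibration(name): a dict with "intrinsics" (3x3 intrinsics, pixels), "cam_to_world" (4x4, takes a point from camera to world coordinates). Camera axes: x right, y up, looking along -z (the intrinsics and any distortion apply to the point x, -y, -z); pixel columns grow to the right and rows downward; lengths in m; the calibration is good to about 2 mm. A picture is of the moment at which its call begins. calibration takes no time and is no camera call.
- robot.hand_in(): hands the job in, once; it reports no verdict.
The state is a dict: "time": time; "qpos": joint angles; "qvel": joint speeds; "joint_efforts": joint torques, N m; "tool_pos": TCP position; "tool_rot": TCP orientation; "contact_force": force on the tool from outside, world axes, zero at the start; "torque": the same for the moment, N m; "opening": finger opening in m.
Only numpy, scipy, OpenCV 4.12 (cv2) and the standard library are available. Lean on these libraries where they do the work, as an engineer would, in place of code of your own. Each camera call takes 0.05 s, during which the arm holds its last target. There are 200 camera calls.

TASK

Change the thread over: send every empty on the bench, and the empty bobbin that sits on the thread stand's spindle, down the sorting chute, setting its lever before each drop so that the square-ended bobbins end up in the left compartment and the plain round cores in the right one (left and right as seen from the lever side; the flap closes the side it leans to). Put the full spool upright on the bared spindle, all the way down on its base, and leave the other things on the bench where they are.

Things in the scene. Friction and masses are not known exactly. Their poses are not given: they have to be found in the camera images.
- sorter: Sorting chute, fixed: grey and clear housing 316 mm wide, 116 deep, 205 high, with an open hopper in the middle of its top. Origin on the bench under its centre; x from its front (lever side) to its back, y to the left as seen from the front, z up. Inside, a steel ridge slopes from the flap's hinge to both sides: left closed compartment at y > 0, right at y < 0, filled only through the hopper.
- hopper_mouth (a point): Centre of the hopper's open mouth, 255 mm above the bench; the opening is 124 mm along the sorter's y and 96 mm along its x. Inside it the steel flap's upper edge lies about 55 mm below the mouth.
- diverter (a joint): Angle of flap and lever, which turn together about the sorter's x, 120 mm above the bench: 0 upright, positive leaning left (+y of sorter), stops at -0.62 and +0.62. The flap closes the side it leans to: at -0.62 (leaning right) parts slide into the LEFT compartment, at +0.62 (leaning left) into the RIGHT one. Stays where left (friction 0.08 N m, about 1 N at the grip).
- lever_grip (a point): Centre of the lever's upright black grip (26 mm across, 46 long), which can be pushed sideways; 80 mm in front of the middle of the flap's axis and 141 mm from that axis along the lever: about 235 mm above the bench at either stop, 261 when upright. z points along the lever.
- flap_hinge (a point): Middle of the flap's axis, 120 mm above the bench.
- spindle_foot (a point): The thread stand's foot, where its upright spindle leaves the round base (90 mm across, top 14 mm above the bench, fixed). The spindle is 14 mm across with a tapered tip.
- spindle_tip (a point): Tip of the same spindle, 96 mm above the base's top, 110 mm above the bench.
- bobbin_0_centre (a point): Empty square-ended bobbin of pale wood: two end plates 48 x 48 x 8 mm joined by a 34 mm square barrel, 64 mm tall, 22 mm bore. This point is its centre; z along its bore, x and y square to the sides of plates and barrel. 60 g. This one starts upright on the thread stand's spindle, resting on the base.
- bobbin_1_centre (a point): Empty square-ended bobbin of pale wood: two end plates 48 x 48 x 8 mm joined by a 34 mm square barrel, 64 mm tall, 22 mm bore. This point is its centre; z along its bore, x and y square to the sides of plates and barrel. 60 g. Starts upright on the bench; may be absent.
- core_1_centre (a point): An empty plain round core of pale wood: a straight cylinder 46 mm across and 60 mm tall with a shallow dark dot on each end. This point is its centre; z runs along its axis. About 60 g. It starts upright on the bench; it may be absent in some runs.
- core_2_centre (a point): An empty plain round core of pale wood: a straight cylinder 46 mm across and 60 mm tall with a shallow dark dot on each end. This point is its centre; z runs along its axis. About 60 g. It starts upright on the bench; it may be absent in some runs.
- spool_centre (a point): The full spool of thread: round end discs 60 mm across and 7 thick, grey wound body 46 mm across between them, 72 mm tall, with a 21 mm bore. This point is its centre, 36 mm above its underside; z runs along its bore. 120 g. Starts upright on the bench.
- eyelet_press: A dark hand press, fixed, in the way only: base 260 mm along its x, 170 along its y, 22 high; its frame on the base is up to 173 high and 100 wide, its lever with a black ball reaches 250 mm up near its front (-x) edge. Origin under the base's centre.
- masking_roll: Bystander, not to be disturbed: a roll of masking tape lying flat, 77 mm across, 19 high mm. Origin at the centre of its underside.
- brass_weight: Bystander, not to be disturbed: a brass weight with a knob, 51 across, 68 high mm. Origin at the centre of its underside.
- edge_paint: Bystander, not to be disturbed: a small dark bottle with a cap, 34 across, 75 high mm. Origin at the centre of its underside.
There are look-alikes about, which are no part of the job. Leave any orange or purple look-alike of the part that bears bobbin_0_centre alone.

How it is judged:
At the end, for the whole second after the job is handed in: Every bobbin present lies in the left compartment and every core present in the right one (centre over 20 mm to that side, below 160 mm); the full spool is within 8 mm of the spindle's axis, under 0.12 rad tilted, down on the base within 5 mm; all at rest (y of bobbin_0_centre in the frame of sorter between 0.02 and 0.145 m and x of bobbin_0_centre in the frame of sorter between -0.05 and 0.05 m and z of bobbin_0_centre in the frame of sorter between 0.01 and 0.16 m and y of bobbin_1_centre in the frame of sorter between 0.02 and 0.145 m and x of bobbin_1_centre in the frame of sorter between -0.05 and 0.05 m and z of bobbin_1_centre in the frame of sorter between 0.01 and 0.16 m and y of core_1_centre in the frame of sorter between -0.145 and -0.02 m and x of core_1_centre in the frame of sorter between -0.05 and 0.05 m and z of core_1_centre in the frame of sorter between 0.01 and 0.16 m and y of core_2_centre in the frame of sorter between -0.145 and -0.02 m and x of core_2_centre in the frame of sorter between -0.05 and 0.05 m and z of core_2_centre in the frame of sorter between 0.01 and 0.16 m and horizontal distance between spool_centre and spindle_foot below 0.008 m and z of spool_centre in the frame of spindle_foot between 0.031 and 0.041 m and angle between spool_centre's own z axis and vertical below 0.12 rad and linear speed of each of bobbin_0, bobbin_1, core_1, core_2, full_spool below 0.05 m/s); the robot touches nothing.
It fails at once if the masking roll is moved more than 40 mm (distance of masking_roll from where it was at the start of the episode above 0.04 m).
It fails at once if the brass weight is moved more than 40 mm (distance of brass_weight from where it was at the start of the episode above 0.04 m).
It fails at once if the edge paint is moved more than 40 mm (distance of edge_paint from where it was at the start of the episode above 0.04 m).
Of bobbin_1, core_1, core_2 only 2 to 3 are there at a start; the rules pass over those that are not, and their reading is None.
At some moment in a run one of bobbin_1, core_1, core_2, full_spool may be knocked a few centimetres aside while the robot is not near it.
It also fails if it takes over 210 s, if anything falls off the work surface, if the arm or the gripper's body presses on something with over 40 N, if the wrist force passes 120 N, or if a joint passes its speed limit or range.

## Working session

There is one attempt and no reset: what is moved stays moved. The work goes in short steps, Python scripts to look and compute and a shell command to move; the robot and the scene stay as the last step left them, time stands still between calls to the robot, and variables do not carry over. Pictures are saved under pics/ and viewed, about 12 in all and at most 16, crops included, and the job is handed in when it is done.

```bash
mkdir -p pics
cat > h.py <<'E'
import numpy as np, cv2
from cell import robot
from scipy.spatial.transform import Rotation as R
def cam(n):
    c=robot.calibration(n); return np.array(c["intrinsics"]),np.array(c["cam_to_world"]),c
def ray(n,u,v):
    K,T,_=cam(n); d=np.linalg.inv(K)@[u,v,1]; d=T[:3,:3]@[d[0],-d[1],-d[2]]; return T[:3,3],d
def onz(n,u,v,z):
    o,d=ray(n,u,v); return o+d*(z-o[2])/d[2]
def proj(n,p):
    K,T,_=cam(n); q=T[:3,:3].T@(np.array(p)-T[:3,3]); q=K@[q[0],-q[1],-q[2]]; return q[:2]/q[2]
E
python3 - <<'E'
from h import *
for n in("scene","top"):
    im=robot.read_camera(n); cv2.imwrite(f"pics/{n}0.png",im); cv2.imwrite(f"pics/{n}0v.png",cv2.resize(im,(800,600),interpolation=cv2.INTER_CUBIC))
    print(cam(n)[2])
s=robot.observe(); print(s, robot.tip_extent)
E
```

```text
{'intrinsics': array([[437.09198552,   0.        , 285.10751781],
       [  0.        , 437.09198552, 212.80370915],
       [  0.        ,   0.        ,   1.        ]]), 'cam_to_world': array([[ 0.51805646,  0.35554251, -0.77795053, -0.58401688],
       [-0.85534323,  0.21285638, -0.47231358, -0.75872328],
       [-0.00233582,  0.91009982,  0.4143825 ,  0.73256041],
       [ 0.        ,  0.        ,  0.        ,  1.        ]])}
{'intrinsics': array([[441.72754418,   0.        , 278.51147729],
       [  0.        , 441.72754418, 215.37670911],
       [  0.        ,   0.        ,   1.        ]]), 'cam_to_world': array([[ 0.21082227,  0.89842714, -0.38520469, -0.12337184],
       [-0.97747742,  0.19761766, -0.07406176, -0.23866714],
       [ 0.00958415,  0.39214275,  0.91985445,  1.66916458],
       [ 0.        ,  0.        ,  0.        ,  1.        ]])}
{'time': 0.1, 'qpos': array([ 9.75033622e-01,  3.42662647e-01,  1.52488762e+00, -7.48071766e-06,
        1.27541188e+00, -1.45989089e-01]), 'qvel': array([ 0.00081014, -0.00201596, -0.00363408,  0.00143474, -0.00157334,
        0.00030802]), 'joint_efforts': array([ 2.07288984e-03, -4.32001269e+01, -2.44696140e+01,  7.20398873e-02,
        5.26024529e-02, -6.43196677e-05]), 'tool_pos': array([0.22804638, 0.47253184, 0.25112128]), 'tool_rot': array([ 3.00082714,  1.56942681, -2.16133328]), 'contact_force': array([-0.3534331 , -0.41844779,  0.04580562]), 'torque': array([ 0.04797285,  0.0616303 , -0.03276761]), 'opening': 0.09198955632305471} 0.025
```

View pics/scene0v.png

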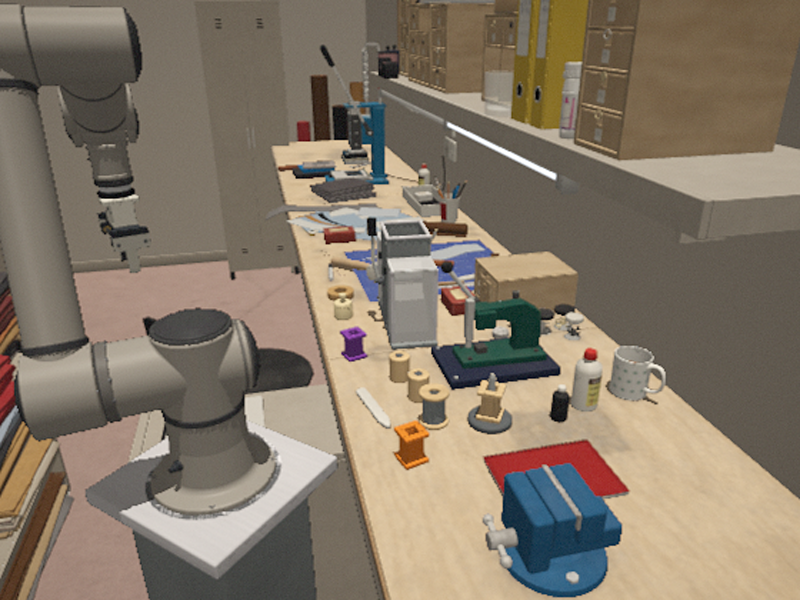

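View pics/top0v.png

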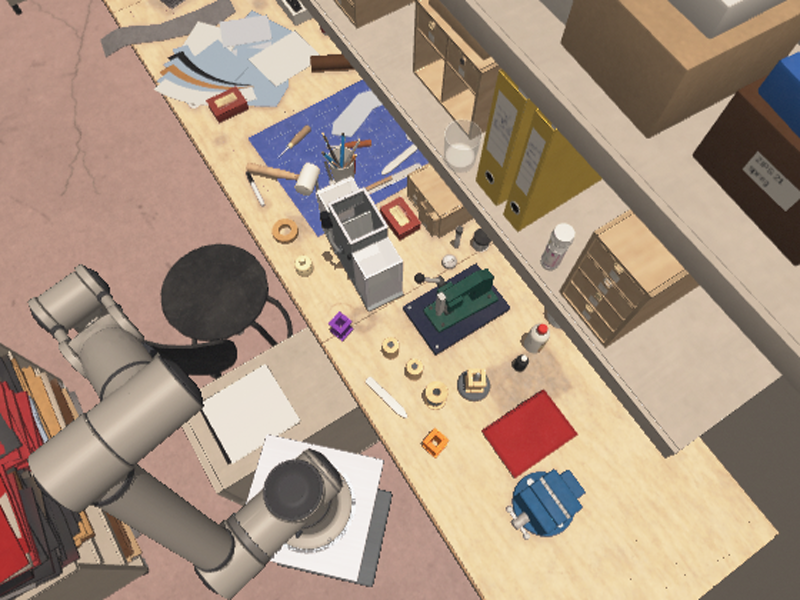

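Run:
```python
from h import *
t=cv2.imread("pics/top0.png")[120:330,190:400]; cv2.imwrite("pics/c1.png",cv2.resize(t,(600,600),interpolation=cv2.INTER_CUBIC))
t=cv2.imread("pics/scene0.png")[145:345,210:410]; cv2.imwrite("pics/c2.png",cv2.resize(t,(600,600),interpolation=cv2.INTER_CUBIC))
```

```text
(no output)
```

View pics/c1.png

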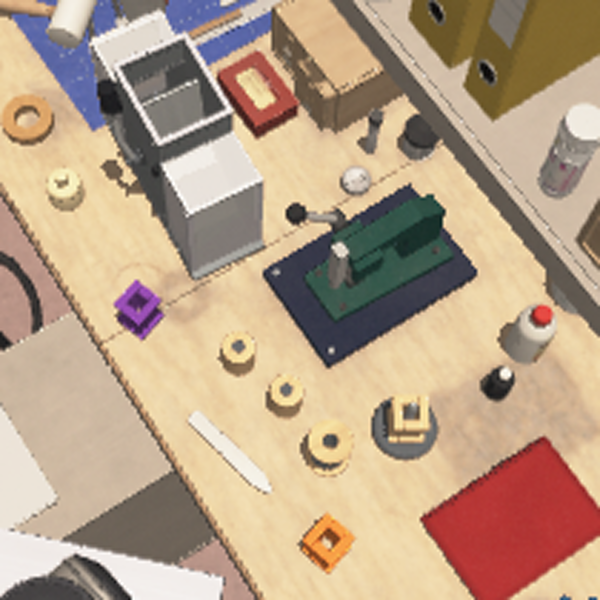

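View pics/c2.png

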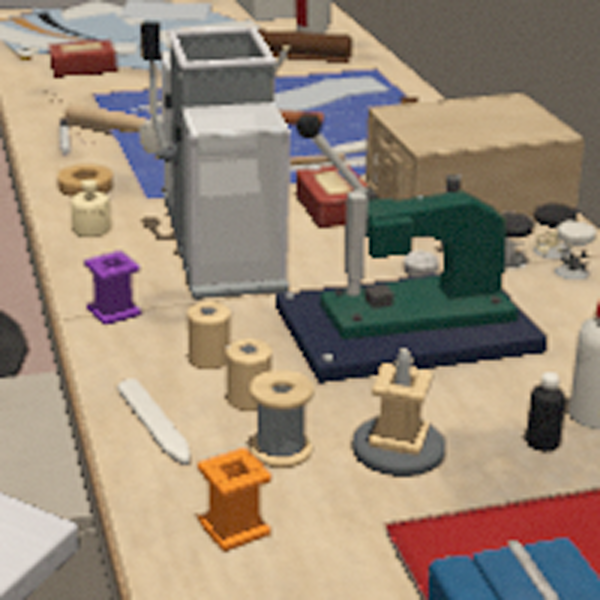

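Run:
```python
from h import *
T=lambda u,v:(190+u*.35-.33,120+v*.35-.33)
S=lambda u,v:(210+u/3-.33,145+v/3-.33)
def tri(a,b):
    o1,d1=ray("top",*T(*a)); o2,d2=ray("scene",*S(*b)); d1/=np.linalg.norm(d1);d2/=np.linalg.norm(d2)
    s=np.linalg.lstsq(np.c_[d1,-d2],o2-o1,rcond=None)[0]; p,q=o1+s[0]*d1,o2+s[1]*d2
    return (p+q)/2,np.linalg.norm(p-q)
np.set_printoptions(precision=4,suppress=True)
for n,a,b,z in [("coreA",(237,347),(209,312),.06),("coreB",(285,391),(248,350),.06),("spool",(328,442),(282,387),.072),("tip",(411,402),(404,352),.11),("weight",(64,180),(90,186),.068),
  ("grip",(109,97),(151,40),.24),("ball",(296,213),(310,124),.25),("paint",(505,374),(551,380),.075),("purple",(138,298),(111,262),.064)]:
    print(n,*tri(a,b),onz("top",*T(*a),z),onz("scene",*S(*b),z))
print("hopper corners z.255")
for a in [(118,70),(184,38),(232,122),(160,144)]: print(onz("top",*T(*a),.205+.05))
for b in [(173,36),(262,30),(274,66),(186,76)]: print(onz("scene",*S(*b),.255))
print("end top z.205");
for a in [(165,182),(228,148),(262,180),(192,218)]: print(onz("top",*T(*a),.205))
print("bottom");
for a in [(192,276),(265,243)]: print(onz("top",*T(*a),0))
print("bobbin0 top corners (z .078)")
for a in [(391,400),(424,394),(431,427),(396,432)]: print(onz("top",*T(*a),.078))
for a in [(374,388),(385,364),(433,372),(421,398)]: print(onz("scene",*S(*a),.078))
print("press base");
for a in [(264,272),(408,186),(477,270),(330,366)]: print(onz("top",*T(*a),.022))
print("standbase", onz("top",*T(405,428),.012), onz("scene",*S(400,440),.012))
```

```text
coreA [ 0.4432 -0.1109  0.0543] 0.00421851746653064 [ 0.4399 -0.1097  0.06  ] [ 0.4364 -0.1176  0.06  ]
coreB [ 0.3954 -0.187   0.0557] 0.003680332583067029 [ 0.3928 -0.1856  0.06  ] [ 0.3907 -0.1918  0.06  ]
spool [ 0.3361 -0.2572  0.0673] 0.005937445568629939 [ 0.3329 -0.2547  0.072 ] [ 0.3319 -0.2628  0.072 ]
tip [ 0.4012 -0.3513  0.101 ] 0.004071253182214124 [ 0.397  -0.3489  0.11  ] [ 0.3889 -0.3585  0.11  ]
weight [0.6341 0.1853 0.0615] 0.0020933341163424574 [0.6303 0.1843 0.068 ] [0.6232 0.1755 0.068 ]
grip [0.6703 0.1094 0.2574] 0.001445780543366304 [0.6796 0.1142 0.24  ] [0.717  0.1408 0.24  ]
ball [ 0.5712 -0.1591  0.2342] 0.003698017906096492 [ 0.5624 -0.1585  0.25  ] [ 0.5363 -0.1792  0.25  ]
paint [ 0.4774 -0.4701  0.0679] 0.0036601709068168047 [ 0.4738 -0.4674  0.075 ] [ 0.4677 -0.4745  0.075 ]
purple [0.4804 0.0394 0.0586] 0.001729223801702016 [0.479  0.0379 0.064 ] [0.4711 0.0335 0.064 ]
hopper corners z.255
[0.7132 0.1094 0.255 ]
[0.7799 0.0368 0.255 ]
[ 0.6694 -0.0529  0.255 ]
[0.6183 0.0296 0.255 ]
[0.7047 0.0994 0.255 ]
[0.7821 0.0182 0.255 ]
[ 0.6673 -0.0633  0.255 ]
[0.5862 0.0041 0.255 ]
end top z.205
[0.5913 0.0193 0.205 ]
[ 0.658  -0.0497  0.205 ]
[ 0.6214 -0.1033  0.205 ]
[ 0.5484 -0.0269  0.205 ]
bottom
[ 0.5527 -0.0184  0.    ]
[ 0.6261 -0.11    0.    ]
bobbin0 top corners (z .078)
[ 0.4048 -0.325   0.078 ]
[ 0.4222 -0.3662  0.078 ]
[ 0.3797 -0.3823  0.078 ]
[ 0.3633 -0.3387  0.078 ]
[ 0.3657 -0.3407  0.078 ]
[ 0.4093 -0.3316  0.078 ]
[ 0.4195 -0.3763  0.078 ]
[ 0.3725 -0.3845  0.078 ]
press base
[ 0.5717 -0.1197  0.022 ]
[ 0.7509 -0.2971  0.022 ]
[ 0.6399 -0.4151  0.022 ]
[ 0.4535 -0.2377  0.022 ]
standbase [ 0.3916 -0.3539  0.012 ] [ 0.3914 -0.359   0.012 ]
```

Run:
```python
from h import *
a=cv2.imread("pics/top0.png")[120:195,215:290]; b=cv2.imread("pics/scene0.png")[145:220,245:320]
cv2.imwrite("pics/c3.png",np.hstack([cv2.resize(x,(400,400),interpolation=cv2.INTER_CUBIC) for x in(a,b)]))
s=robot.observe(); print(R.from_euler("xyz",s["tool_rot"]).as_matrix().round(4))
```

```text
[[-8.000e-04 -9.005e-01  4.348e-01]
 [-1.100e-03  4.348e-01  9.005e-01]
 [-1.000e+00  2.000e-04 -1.400e-03]]
```

View pics/c3.png

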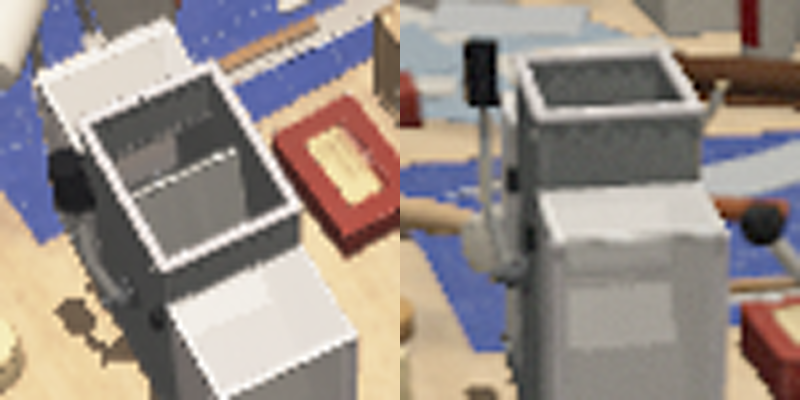

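```bash
cat >> h.py <<'E'
np.set_printoptions(precision=4,suppress=True)
def tri(a,b):
    o1,d1=ray("top",*a); o2,d2=ray("scene",*b); d1/=np.linalg.norm(d1);d2/=np.linalg.norm(d2)
    s=np.linalg.lstsq(np.c_[d1,-d2],o2-o1,rcond=None)[0]; p,q=o1+s[0]*d1,o2+s[1]*d2
    return (p+q)/2,np.linalg.norm(p-q)
def mv(p,jaw=None):
    """print tool-frame shift+twist to bring GRASP POINT (6 mm ahead of TCP) to p, pointing down, jaw axis yaw (deg, mod 180)"""
    s=robot.observe(); Rt=R.from_euler("xyz",s["tool_rot"]); M=Rt.as_matrix()
    z=M[:2,2]; cur=np.degrees(np.arctan2(z[1],z[0])); j=cur if jaw is None else cur+((jaw-cur+90)%180-90)
    c,si=np.cos(np.radians(j)),np.sin(np.radians(j)); Z=np.array([c,si,0]);X=np.array([0,0,-1.]);G=np.c_[X,np.cross(Z,X),Z]
    t=np.array(p)-6e-3*X-s["tool_pos"]
    print("shift",M.T@t,"twist",(Rt.inv()*R.from_matrix(G)).as_rotvec(),"jawyaw",round(cur,1),"->",round(j,1),"grasp now",s["tool_pos"]+6e-3*M[:,0],"q",s["qpos"].round(2),"t",s["time"])
E
python3 - <<'E'
from h import *
k=.1875
T=lambda u,v:(215+u*k-.4,120+v*k-.4); S=lambda u,v:(245+u*k-.4,145+v*k-.4)
P=[]
for a,b in zip([(85,122),(212,66),(300,208),(168,268)],[(115,55),(290,45),(305,115),(128,122)]):
    p,e=tri(T(*a),S(*b)); P.append(p); print(p,e,onz("top",*T(*a),.255),onz("scene",*S(*b),.255))
print(np.mean(P,0)); print("grip",tri(T(70,180),S(82,72)))
for a in [(135,192),(235,150)]: print(onz("top",*T(*a),.2))
mv([.6,.05,.35],40)
E
```

```text
[0.7189 0.1132 0.2559] 0.0013970512860158111 [0.72   0.1129 0.255 ] [0.7208 0.1153 0.255 ]
[0.7914 0.0278 0.2553] 0.022442623330970312 [0.7844 0.0368 0.255 ] [0.8041 0.0223 0.255 ]
[ 0.6909 -0.0504  0.2474] 0.005164701837848249 [ 0.6849 -0.0494  0.255 ] [ 0.6735 -0.0629  0.255 ]
[0.6188 0.0326 0.2505] 0.009009207198985968 [0.6195 0.0283 0.255 ] [0.6031 0.0275 0.255 ]
[0.705  0.0308 0.2523]
grip (array([0.6717, 0.1103, 0.2565]), np.float64(0.0011623633199564416))
[0.7036 0.0767 0.2   ]
[0.7533 0.0145 0.2   ]
shift [-0.1047 -0.5186 -0.2189] twist [ 0.4229 -0.0014  0.0001] jawyaw 64.2 -> 40.0 grasp now [0.228  0.4725 0.2451] q [ 0.98  0.34  1.52 -0.    1.28 -0.15] t 0.1
```

```bash
python3 -c "
from h import *
mv([.672,.110,.35],39.5)"
```

```text
shift [-0.1048 -0.5574 -0.1336] twist [ 0.4316 -0.0014  0.0001] jawyaw 64.2 -> 39.5 grasp now [0.228  0.4725 0.2451] q [ 0.98  0.34  1.52 -0.    1.28 -0.15] t 0.1
```

```bash
python3 -m creep '[{"translation":[-0.03,-0.04,-0.01],"twist":[0.1,0,0],"hand":100},{"translation":[-0.06,-0.08,-0.02],"twist":[0.2,0,0],"hand":100},{"translation":[-0.08,-0.12,-0.03],"twist":[0.3,0,0],"hand":100},{"translation":[-0.1,-0.17,-0.04],"twist":[0.43,0,0],"hand":100},{"translation":[-0.105,-0.21,-0.05],"twist":[0.43,0,0],"hand":100}]' 20
python3 -c "
from h import *
mv([.672,.110,.35],39.5)"
```

```text
time: 0.6
tool_pos: [0.397, 0.3354, 0.358]
tool_rot: [-0.404, 1.569, 0.284]
contact_force: [0.1, 0.3, -0.6]
opening: 0.0916
shift [ 0.0023 -0.3487  0.0694] twist [-0.0016  0.0016  0.0007] jawyaw 39.4 -> 39.5 grasp now [0.397  0.3354 0.352 ] q [ 0.55  0.27  1.33 -0.    1.53 -0.13] t 0.6
```

```bash
python3 -m creep '[{"translation":[0,-0.045,0.01],"twist":[0,0,0],"hand":100},{"translation":[0,-0.09,0.02],"twist":[0,0,0],"hand":100},{"translation":[0,-0.135,0.03],"twist":[0,0,0],"hand":100},{"translation":[0,-0.18,0.04],"twist":[0,0,0],"hand":100},{"translation":[0,-0.225,0.05],"twist":[0,0,0],"hand":100}]'
python3 -m creep '[{"translation":[0,-0.04,0.01],"twist":[0,0,0],"hand":100},{"translation":[0,-0.08,0.02],"twist":[0,0,0],"hand":100},{"translation":[0,-0.12,0.02],"twist":[0,0,0],"hand":100},{"translation":[0,-0.12,0.02],"twist":[0,0,0],"hand":100}]'
python3 - <<'E'
from h import *
mv([.672,.110,.25],39.5)
a=robot.read_camera("top")[90:210,180:300]; b=robot.read_camera("scene")[100:220,210:330]
cv2.imwrite("pics/c4.png",np.hstack([cv2.resize(x,(400,400),interpolation=cv2.INTER_CUBIC) for x in(a,b)]))
E
```

```text
time: 1.1
tool_pos: [0.5796, 0.1918, 0.3578]
tool_rot: [-0.216, 1.57, 0.472]
contact_force: [0.9, 1.3, 0.9]
opening: 0.0919
time: 1.5
tool_pos: [0.6737, 0.1071, 0.355]
tool_rot: [3.062, 1.568, -2.539]
contact_force: [0.1, -0.7, 0.3]
opening: 0.092
shift [0.099  0.0033 0.0008] twist [-0.0073 -0.0023 -0.0002] jawyaw 39.1 -> 39.5 grasp now [0.6736 0.107  0.349 ] q [ 0.05  0.63  0.79 -0.    1.73 -0.64] t 1.5
```

View pics/c4.png

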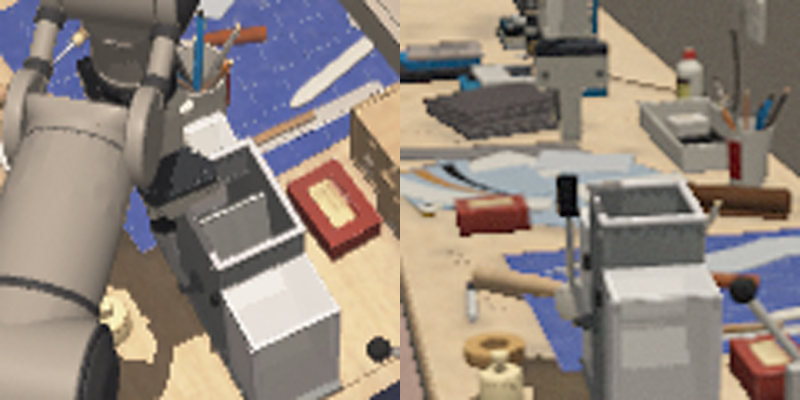

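```bash
python3 -m creep '[{"translation":[0.03,0.001,0],"twist":[0,0,0],"hand":100},{"translation":[0.06,0.002,0],"twist":[0,0,0],"hand":100},{"translation":[0.1,0.003,0],"twist":[0,0,0],"hand":100},{"translation":[0.1,0.003,0],"twist":[0,0,0],"hand":60},{"translation":[0.1,0.003,0],"twist":[0,0,0],"hand":60}]'
python3 -m creep '[{"translation":[0,0,0.015],"twist":[0,0,0],"hand":60},{"translation":[0,0,0.03],"twist":[0,0,0],"hand":60},{"translation":[0,0,0.045],"twist":[0,0,0],"hand":60},{"translation":[0,0,0.055],"twist":[0,0,0],"hand":60},{"translation":[0,0,0.055],"twist":[0,0,0],"hand":60}]'
python3 -m creep '[{"translation":[0,0,0.005],"twist":[0,0,0],"hand":60},{"translation":[0,0,0.01],"twist":[0,0,0],"hand":60},{"translation":[0,0,0.01],"twist":[0,0,0],"hand":60}]'
python3 -c "
from h import *
mv([.704,.031,.35],39.5)"
```

```text
time: 2.1
tool_pos: [0.669, 0.1145, 0.2575]
tool_rot: [2.001, 1.569, 2.688]
contact_force: [1.0, -0.3, 1.3]
opening: 0.0798
time: 2.6
tool_pos: [0.7126, 0.1507, 0.2604]
tool_rot: [-0.216, 1.567, 0.473]
contact_force: [0.0, -0.8, -0.5]
opening: 0.0554
time: 2.9
tool_pos: [0.7207, 0.1575, 0.2613]
tool_rot: [-0.298, 1.566, 0.391]
contact_force: [-0.7, -0.0, -0.7]
opening: 0.0549
shift [-0.095  -0.0871 -0.0928] twist [-0.0003  0.0049  0.0015] jawyaw 39.5 -> 39.5 grasp now [0.7207 0.1575 0.2553] q [ 0.11  0.77  0.77  0.    1.6  -0.58] t 2.9
```

```bash
python3 -m creep '[{"translation":[0.005,0,0.005],"twist":[0,0,0],"hand":60},{"translation":[0.005,0,0.01],"twist":[0,0,0],"hand":60},{"translation":[0.005,0,0.01],"twist":[0,0,0],"hand":60}]'
python3 -m creep '[{"translation":[0,0,0.004],"twist":[0,0,0],"hand":60},{"translation":[0,0,0.008],"twist":[0,0,0],"hand":60},{"translation":[0,0,0.008],"twist":[0,0,0],"hand":60}]'
python3 - <<'E'
from h import *
mv([.704,.031,.35],39.5)
a=robot.read_camera("top")[90:210,180:300]; b=robot.read_camera("scene")[100:220,210:330]
cv2.imwrite("pics/c5.png",np.hstack([cv2.resize(x,(400,400),interpolation=cv2.INTER_CUBIC) for x in(a,b)]))
E
```

```text
time: 3.2
tool_pos: [0.7238, 0.1593, 0.2589]
tool_rot: [-3.098, 1.561, -2.412]
contact_force: [-26.8, -14.9, 18.6]
opening: 0.055
time: 3.5
tool_pos: [0.7246, 0.1594, 0.259]
tool_rot: [3.029, 1.541, -2.573]
contact_force: [-28.3, -15.8, 10.5]
opening: 0.0551
shift [-0.0944 -0.0864 -0.0997] twist [-0.0079 -0.0292 -0.0034] jawyaw 39.0 -> 39.5 grasp now [0.7245 0.1593 0.253 ] q [ 0.12  0.8   0.7  -0.01  1.66 -0.56] t 3.5
```

View pics/c5.png

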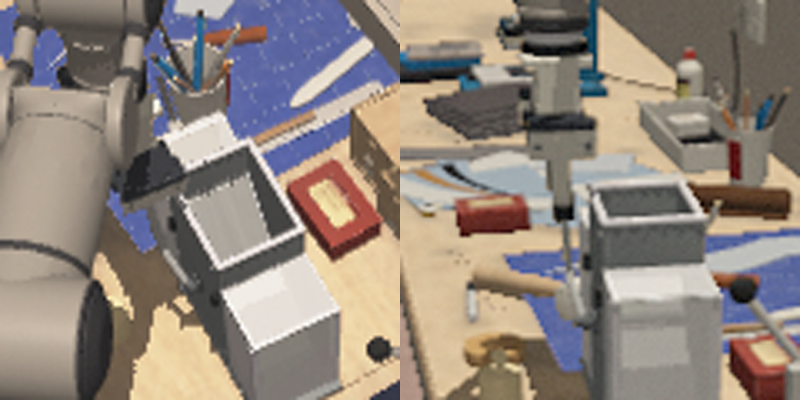

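```bash
python3 -m creep '[{"translation":[0,0,-0.006],"twist":[0,0,0],"hand":80},{"translation":[-0.04,0,-0.01],"twist":[0,0.0,0],"hand":80},{"translation":[-0.09,0,-0.01],"twist":[0,-0.029,0],"hand":80},{"translation":[-0.1,-0.0,-0.05],"twist":[0,-0.029,0],"hand":80},{"translation":[-0.1,0.0,-0.1],"twist":[0,-0.029,0],"hand":80}]'
cat >> h.py <<'E'
def dot(n,im,p,r=6):
    """dark centroid near projection of p"""
    u,v=proj(n,p).round().astype(int); g=cv2.cvtColor(im,cv2.COLOR_BGR2GRAY)[v-r:v+r+1,u-r:u+r+1].astype(float)
    Y,X=np.mgrid[-r:r+1,-r:r+1]; g[np.hypot(X,Y)>r]=255
    w=np.clip(np.percentile(g[np.hypot(X,Y)<=r],45)-g-15,0,None); l=cv2.connectedComponents((w>0).astype(np.uint8))[1]
    return u+(w*X).sum()/w.sum(), v+(w*Y).sum()/w.sum()
def blob(n,im,p,lo,hi,r=14):
    """mean pixel of the HSV-masked contour nearest p: centroid and bounding rect"""
    u,v=proj(n,p).round().astype(int); h=cv2.inRange(cv2.cvtColor(im,cv2.COLOR_BGR2HSV),np.array(lo),np.array(hi))
    cs=cv2.findContours(h,cv2.RETR_EXTERNAL,cv2.CHAIN_APPROX_NONE)[0]
    return min(cs,key=lambda c:np.linalg.norm(c.mean(axis=(0,1))-[u,v]))
E
python3 - <<'E'
from h import *
for n in("top","scene"):
    im=robot.read_camera(n); cv2.imwrite(f"pics/{n}1.png",im)
    for nm,p in (("A",(.438,-.114,.06)),("B",(.392,-.189,.06)),("sp",(.3324,-.2588,.072))):
        d=dot(n,im,p,5); print(n,nm,d,onz(n,*d,p[2]))
mv([.44,-.112,.2],-20)
E
```

```text
time: 4.1
tool_pos: [0.6508, 0.0982, 0.364]
tool_rot: [-0.154, 1.564, 0.529]
contact_force: [1.9, -1.2, 0.3]
opening: 0.0734
top A (np.float64(273.8617326448652), np.float64(241.87951807228916)) [ 0.4379 -0.115   0.06  ]
top B (np.float64(289.81159420289856), np.float64(256.58538122243226)) [ 0.3929 -0.1871  0.06  ]
top sp (np.float64(305.30878661087866), np.float64(273.9004184100418)) [ 0.3354 -0.2574  0.072 ]
scene A (np.float64(278.2310267857143), np.float64(247.04799107142858)) [ 0.4435 -0.1091  0.06  ]
scene B (np.float64(292.3473325766175), np.float64(261.06696935300795)) [ 0.392 -0.191  0.06 ]
scene sp (np.float64(303.56962911126664), np.float64(273.7144856543037)) [ 0.3316 -0.2626  0.072 ]
shift [ 0.1564 -0.0347 -0.287 ] twist [ 1.0275 -0.0118 -0.0033] jawyaw 38.9 -> -20.0 grasp now [0.6434 0.095  0.3543] q [ 0.03  0.56  0.89  0.    1.71 -0.65] t 4.2
```

```bash
python3 -m creep '[{"translation":[0,0,-0.045],"twist":[0.14,0,0],"hand":80},{"translation":[0,0,-0.09],"twist":[0.28,0,0],"hand":80},{"translation":[0,0,-0.135],"twist":[0.42,0,0],"hand":80},{"translation":[0.03,-0.01,-0.18],"twist":[0.56,0,0],"hand":80},{"translation":[0.06,-0.02,-0.22],"twist":[0.7,0,0],"hand":80}]'
python3 -c "
from h import *
mv([.439,-.113,.16],-20)"
```

```text
time: 4.7
tool_pos: [0.4866, -0.0557, 0.3061]
tool_rot: [-3.136, 1.563, 3.12]
contact_force: [0.2, -0.7, -0.5]
opening: 0.0733
shift [ 0.1404 -0.0586 -0.0449] twist [ 0.3222 -0.0076  0.0013] jawyaw -1.5 -> -20.0 grasp now [ 0.4865 -0.0557  0.3001] q [-0.27  0.24  1.51 -0.    1.39 -0.24] t 4.7
```

```bash
python3 -m creep '[{"translation":[0.03,-0.02,-0.015],"twist":[0.11,0,0],"hand":90},{"translation":[0.07,-0.04,-0.03],"twist":[0.22,0,0],"hand":90},{"translation":[0.11,-0.059,-0.045],"twist":[0.32,-0.007,0],"hand":90},{"translation":[0.14,-0.059,-0.045],"twist":[0.32,-0.007,0],"hand":90},{"translation":[0.14,-0.059,-0.045],"twist":[0.32,-0.007,0],"hand":90}]'
python3 -c "
from h import *
mv([.439,-.113,.042],-20)"
```

```text
time: 5.2
tool_pos: [0.4371, -0.1132, 0.1636]
tool_rot: [-3.046, 1.563, 2.889]
contact_force: [0.7, 0.3, 0.4]
opening: 0.0827
shift [0.1156 0.0009 0.0026] twist [ 0.0007 -0.0074  0.0007] jawyaw -20.0 -> -20.0 grasp now [ 0.437  -0.1132  0.1576] q [-0.42  0.31  1.84 -0.    1.   -0.07] t 5.2
```

```bash
python3 -m creep '[{"translation":[0.04,0,0.002],"twist":[0,0,0],"hand":90},{"translation":[0.08,0,0.002],"twist":[0,0,0],"hand":90},{"translation":[0.115,0,0.002],"twist":[0,0,0],"hand":90},{"translation":[0.115,0,0.002],"twist":[0,0,0],"hand":30},{"translation":[0.115,0,0.002],"twist":[0,0,0],"hand":30}]' 20
python3 -m creep '[{"translation":[0,0,0],"twist":[0,0,0],"hand":30},{"translation":[0,0,0],"twist":[0,0,0],"hand":30},{"translation":[0,0,0],"twist":[0,0,0],"hand":30},{"translation":[-0.02,0,0],"twist":[0,0,0],"hand":30},{"translation":[-0.06,0,0],"twist":[0,0,0],"hand":30}]' 20
python3 -c "
from h import *
mv([.704,.031,.36],-20)"
```

```text
time: 5.7
tool_pos: [0.4396, -0.1139, 0.0499]
tool_rot: [-3.017, 1.565, 2.918]
contact_force: [-0.1, -0.3, 0.8]
opening: 0.0709
time: 6.2
tool_pos: [0.4384, -0.1133, 0.1093]
tool_rot: [-3.111, 1.56, 2.824]
contact_force: [1.0, -0.0, -0.7]
opening: 0.0461
shift [-0.259   0.2261  0.1976] twist [ 0.0012 -0.0112  0.0003] jawyaw -19.9 -> -20.0 grasp now [ 0.4384 -0.1133  0.1033] q [-0.42  0.4   1.9  -0.    0.86 -0.07] t 6.2
```

```bash
python3 -m creep '[{"translation":[-0.05,0,0],"twist":[0,0,0],"hand":30},{"translation":[-0.1,0.01,0.01],"twist":[0,0,0],"hand":30},{"translation":[-0.15,0.03,0.025],"twist":[0,0,0],"hand":30},{"translation":[-0.19,0.05,0.045],"twist":[0,0,0],"hand":30},{"translation":[-0.23,0.075,0.065],"twist":[0,0,0],"hand":30}]'
python3 -m creep '[{"translation":[-0.02,0.03,0.025],"twist":[0,0,0],"hand":30},{"translation":[-0.02,0.06,0.05],"twist":[0,0,0],"hand":30},{"translation":[-0.02,0.09,0.08],"twist":[0,0,0],"hand":30},{"translation":[-0.02,0.12,0.11],"twist":[0,0,0],"hand":30},{"translation":[-0.02,0.145,0.128],"twist":[0,-0.01,0],"hand":30}]'
python3 -c "
from h import *
mv([.704,.031,.285],-20)"
```

```text
time: 6.7
tool_pos: [0.5234, -0.0679, 0.3357]
tool_rot: [-3.095, 1.562, 2.84]
contact_force: [0.4, -0.5, -1.3]
opening: 0.0455
time: 7.2
tool_pos: [0.6949, 0.0255, 0.3541]
tool_rot: [-0.327, 1.569, -0.676]
contact_force: [1.0, -0.4, -0.7]
opening: 0.0454
shift [0.0631 0.0084 0.0066] twist [0.0004 0.0012 0.0004] jawyaw -20.0 -> -20.0 grasp now [0.6949 0.0255 0.3481] q [-0.07  0.66  0.73 -0.    1.75  0.28] t 7.2
```

```bash
python3 -m creep '[{"translation":[0.02,0.008,0.007],"twist":[0,0,0],"hand":30},{"translation":[0.045,0.008,0.007],"twist":[0,0,0],"hand":30},{"translation":[0.063,0.008,0.007],"twist":[0,0,0],"hand":30},{"translation":[0.063,0.008,0.007],"twist":[0,0,0],"hand":30}]'
python3 - <<'E'
from h import *
mv([.704,.031,.36],-20)
a=robot.read_camera("top")[90:210,180:300]; b=robot.read_camera("scene")[100:220,210:330]
cv2.imwrite("pics/c6.png",np.hstack([cv2.resize(x,(400,400),interpolation=cv2.INTER_CUBIC) for x in(a,b)]))
E
```

```text
time: 7.6
tool_pos: [0.703, 0.0307, 0.2881]
tool_rot: [-2.705, 1.566, -3.053]
contact_force: [-0.4, -0.4, -0.8]
opening: 0.0455
shift [-0.0779  0.0004  0.0005] twist [ 0.0006 -0.0048  0.0022] jawyaw -20.0 -> -20.0 grasp now [0.7029 0.0307 0.2821] q [-0.06  0.68  0.85 -0.    1.61  0.28] t 7.6
```

View pics/c6.png

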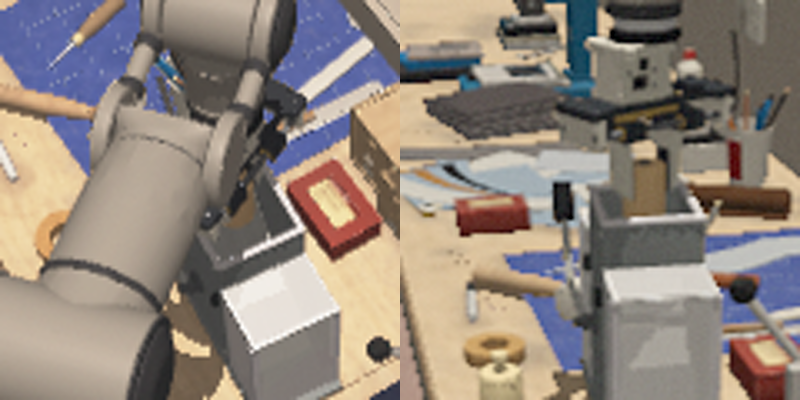

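```bash
python3 -m creep '[{"translation":[0,0,0],"twist":[0,0,0],"hand":75},{"translation":[0,0,0],"twist":[0,0,0],"hand":75},{"translation":[0,0,0],"twist":[0,0,0],"hand":75},{"translation":[-0.04,0,0],"twist":[0,0,0],"hand":75},{"translation":[-0.075,0,0],"twist":[0,0,0],"hand":75}]'
python3 -c "
from h import *
mv([.392,-.189,.35],-33)"
```

```text
time: 8.2
tool_pos: [0.7036, 0.0305, 0.368]
tool_rot: [-1.236, 1.57, -1.585]
contact_force: [0.4, -0.9, 0.4]
opening: 0.0686
shift [ 0.0121 -0.3128 -0.2178] twist [0.2272 0.0003 0.0007] jawyaw -20.0 -> -33.0 grasp now [0.7036 0.0305 0.362 ] q [-0.07  0.69  0.64 -0.    1.81  0.28] t 8.2
```

```bash
python3 -m creep '[{"translation":[0,-0.035,-0.025],"twist":[0,0,0],"hand":90},{"translation":[0,-0.07,-0.05],"twist":[0,0,0],"hand":90},{"translation":[0,-0.105,-0.075],"twist":[0,0,0],"hand":90},{"translation":[0,-0.14,-0.1],"twist":[0,0,0],"hand":90},{"translation":[0.01,-0.175,-0.123],"twist":[0,0,0],"hand":90}]'
python3 -m creep '[{"translation":[0.04,-0.035,-0.025],"twist":[0.06,0,0],"hand":90},{"translation":[0.08,-0.07,-0.05],"twist":[0.12,0,0],"hand":90},{"translation":[0.12,-0.105,-0.075],"twist":[0.18,0,0],"hand":90},{"translation":[0.16,-0.137,-0.095],"twist":[0.227,0,0],"hand":90},{"translation":[0.19,-0.137,-0.095],"twist":[0.227,0,0],"hand":90}]'
python3 - <<'E'
from h import *
mv([.392,-.189,.042],-33)
for n in("top","scene"):
    im=robot.read_camera(n); cv2.imwrite(f"pics/{n}2.png",im)
t=cv2.imread("pics/top2.png")[120:330,190:400]; t2=cv2.imread("pics/scene2.png")[145:345,210:410]
cv2.imwrite("pics/c7.png",np.hstack([cv2.resize(x,(400,400),interpolation=cv2.INTER_CUBIC) for x in(t,t2)]))
E
```

```text
time: 8.7
tool_pos: [0.5269, -0.0927, 0.3599]
tool_rot: [-0.142, 1.566, -0.491]
contact_force: [1.4, -0.7, -0.2]
opening: 0.0828
time: 9.2
tool_pos: [0.3927, -0.1895, 0.1761]
tool_rot: [-0.03, 1.561, -0.608]
contact_force: [0.8, -0.2, -1.2]
opening: 0.083
shift [ 0.1281  0.0001 -0.0021] twist [-0.0021  0.0095  0.0003] jawyaw -33.1 -> -33.0 grasp now [ 0.3927 -0.1896  0.1701] q [-0.63  0.26  1.87  0.    1.   -0.05] t 9.2
```

View pics/c7.png

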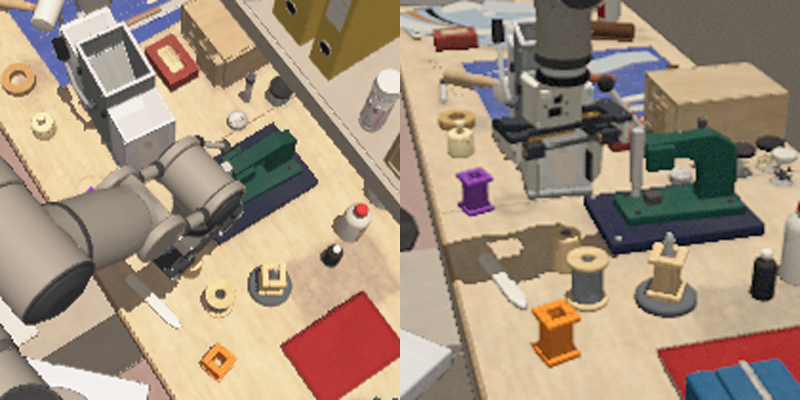

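```bash
python3 -m creep '[{"translation":[0.045,0,-0.002],"twist":[0,0.005,0],"hand":90},{"translation":[0.09,0,-0.002],"twist":[0,0.009,0],"hand":90},{"translation":[0.128,0,-0.002],"twist":[0,0.009,0],"hand":85},{"translation":[0.128,0,-0.002],"twist":[0,0.009,0],"hand":30},{"translation":[0.128,0,-0.002],"twist":[0,0.009,0],"hand":30}]' 20
python3 -m creep '[{"translation":[0,0,0],"twist":[0,0,0],"hand":30},{"translation":[0,0,0],"twist":[0,0,0],"hand":30},{"translation":[0,0,0],"twist":[0,0,0],"hand":30},{"translation":[-0.03,0,0],"twist":[0,0,0],"hand":30},{"translation":[-0.08,0,0],"twist":[0,0,0],"hand":30}]' 20
python3 -c "
from h import *
mv([.704,.031,.36],-33)"
```

```text
time: 9.8
tool_pos: [0.3887, -0.186, 0.0452]
tool_rot: [3.103, 1.558, 2.525]
contact_force: [-0.6, 0.6, -0.1]
opening: 0.0663
time: 10.3
tool_pos: [0.3881, -0.1856, 0.125]
tool_rot: [3.101, 1.552, 2.523]
contact_force: [1.5, -0.2, -0.7]
opening: 0.0455
shift [-0.2434  0.3542  0.1418] twist [-0.0021 -0.0185 -0.0008] jawyaw -33.1 -> -33.0 grasp now [ 0.388  -0.1855  0.119 ] q [-0.62  0.34  1.93 -0.    0.88 -0.05] t 10.3
```

```bash
python3 -m creep '[{"translation":[-0.05,0,0],"twist":[0,0,0],"hand":30},{"translation":[-0.1,0.01,0.005],"twist":[0,0,0],"hand":30},{"translation":[-0.145,0.03,0.015],"twist":[0,0,0],"hand":30},{"translation":[-0.185,0.06,0.025],"twist":[0,0,0],"hand":30},{"translation":[-0.22,0.095,0.038],"twist":[0,-0.01,0],"hand":30}]'
python3 -m creep '[{"translation":[-0.02,0.04,0.016],"twist":[0,0,0],"hand":30},{"translation":[-0.03,0.085,0.034],"twist":[0,0,0],"hand":30},{"translation":[-0.03,0.13,0.052],"twist":[0,0,0],"hand":30},{"translation":[-0.03,0.175,0.07],"twist":[0,0,0],"hand":30},{"translation":[-0.03,0.22,0.088],"twist":[0,-0.01,0],"hand":30}]'
python3 -c "
from h import *
mv([.704,.031,.282],-33)"
```

```text
time: 10.8
tool_pos: [0.4731, -0.1302, 0.3456]
tool_rot: [2.929, 1.566, 2.349]
contact_force: [0.5, -0.8, -1.0]
opening: 0.0454
time: 11.3
tool_pos: [0.6682, 0.0069, 0.3764]
tool_rot: [0.219, 1.564, -0.361]
contact_force: [0.8, -1.4, -0.1]
opening: 0.0453
shift [0.0886 0.0397 0.0161] twist [-0.004   0.0063 -0.0014] jawyaw -33.2 -> -33.0 grasp now [0.6683 0.0068 0.3704] q [-0.1   0.59  0.8  -0.    1.75  0.48] t 11.3
```

```bash
python3 -m creep '[{"translation":[0.005,0.039,0.015],"twist":[0,0,0],"hand":30},{"translation":[0.03,0.04,0.016],"twist":[0,0,0],"hand":30},{"translation":[0.06,0.04,0.016],"twist":[0,0,0],"hand":30},{"translation":[0.088,0.04,0.016],"twist":[0,0,0],"hand":30},{"translation":[0.088,0.04,0.016],"twist":[0,0,0],"hand":30}]'
python3 -m creep '[{"translation":[0,0,0],"twist":[0,0,0],"hand":75},{"translation":[0,0,0],"twist":[0,0,0],"hand":75},{"translation":[0,0,0],"twist":[0,0,0],"hand":75},{"translation":[-0.04,0,0],"twist":[0,0,0],"hand":75},{"translation":[-0.08,0,0],"twist":[0,0,0],"hand":75}]'
python3 -c "
from h import *
mv([.704-.0524+.0633,.031+.0635+.0522,.345],39.5)"
```

```text
time: 11.8
tool_pos: [0.7022, 0.0316, 0.2843]
tool_rot: [-2.023, 1.567, -2.603]
contact_force: [-0.4, -0.5, -0.9]
opening: 0.0452
time: 12.3
tool_pos: [0.7019, 0.0317, 0.3656]
tool_rot: [-2.182, 1.566, -2.762]
contact_force: [1.4, 0.0, 1.4]
opening: 0.0688
shift [ 0.0144  0.1034 -0.0521] twist [-1.2693 -0.0044  0.0015] jawyaw -33.2 -> 39.5 grasp now [0.7019 0.0317 0.3596] q [-0.06  0.68  0.65 -0.    1.81  0.52] t 12.3
```

```bash
python3 -m creep '[{"translation":[0,0.02,-0.01],"twist":[-0.14,0,0],"hand":100},{"translation":[0,0.04,-0.02],"twist":[-0.28,0,0],"hand":100},{"translation":[0,0.06,-0.03],"twist":[-0.42,0,0],"hand":100},{"translation":[0,0.08,-0.04],"twist":[-0.56,0,0],"hand":100},{"translation":[0,0.1,-0.05],"twist":[-0.7,0,0],"hand":100}]'
python3 -m creep '[{"translation":[0,0,0],"twist":[-0.14,0,0],"hand":100},{"translation":[0,0,0],"twist":[-0.28,0,0],"hand":100},{"translation":[0,0,0],"twist":[-0.42,0,0],"hand":100},{"translation":[0,0,0],"twist":[-0.57,0,0],"hand":100},{"translation":[0,0,0],"twist":[-0.57,0,0],"hand":100}]'
python3 - <<'E'
from h import *
mv([.715,.147,.25],39.5)
a=robot.read_camera("top"); b=robot.read_camera("scene")
t=a[90:210,180:300]; t2=b[100:220,210:330]
cv2.imwrite("pics/c8.png",np.hstack([cv2.resize(x,(400,400),interpolation=cv2.INTER_CUBIC) for x in(t,t2)]))
for n,im in(("top",a),("scene",b)):
    d=dot(n,im,(.3335,-.259,.072),5); print(n,d,onz(n,*d,.072))
E
```

```text
time: 12.8
tool_pos: [0.7149, 0.1435, 0.3671]
tool_rot: [-2.567, 1.569, -2.442]
contact_force: [1.1, 1.0, -0.3]
opening: 0.0918
time: 13.3
tool_pos: [0.7149, 0.1435, 0.3687]
tool_rot: [-1.684, 1.569, -0.987]
contact_force: [0.8, 0.3, 0.4]
opening: 0.0917
shift [0.1127 0.0028 0.0023] twist [ 0.0075 -0.0002  0.0014] jawyaw 39.9 -> 39.5 grasp now [0.7149 0.1435 0.3627] q [ 0.09  0.76  0.5  -0.    1.88 -0.6 ] t 13.3
top (np.float64(305.31229096989966), np.float64(273.90301003344484)) [ 0.3354 -0.2575  0.072 ]
scene (np.float64(303.56545961002786), np.float64(273.716573816156)) [ 0.3315 -0.2626  0.072 ]
```

View pics/c8.png

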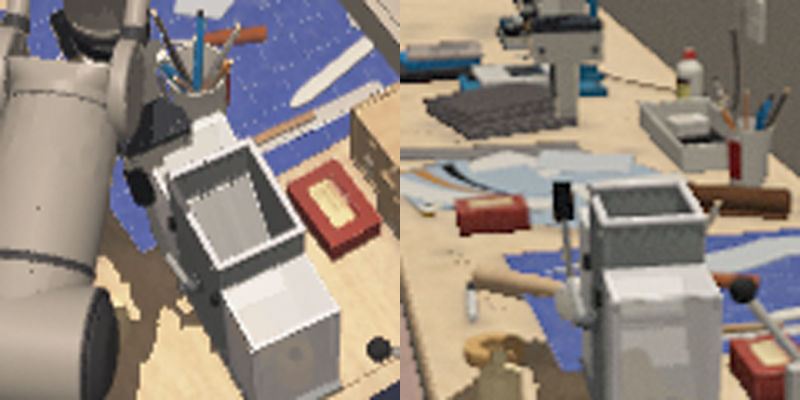

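```bash
python3 -m creep '[{"translation":[0.04,0.003,0.002],"twist":[0,0,0],"hand":100},{"translation":[0.08,0.003,0.002],"twist":[0,0,0],"hand":100},{"translation":[0.113,0.003,0.002],"twist":[0,0,0],"hand":100},{"translation":[0.113,0.003,0.002],"twist":[0,0,0],"hand":100}]'
python3 -m creep '[{"translation":[0,0,-0.03],"twist":[0,0,0],"hand":100},{"translation":[0,0,-0.06],"twist":[0,0,0],"hand":100},{"translation":[0,0,-0.09],"twist":[0,0,0],"hand":100},{"translation":[0,0,-0.12],"twist":[0,0,0],"hand":100},{"translation":[0,0,-0.15],"twist":[0,0,0],"hand":100}]'
python3 -m creep '[{"translation":[0,0,-0.015],"twist":[0,0,0],"hand":100},{"translation":[0,0,-0.025],"twist":[0,0,0],"hand":100},{"translation":[0,0,-0.03],"twist":[0,0,0],"hand":100}]'
python3 -c "
from h import *
mv([.571,.026,.25],39.5)"
```

```text
time: 13.8
tool_pos: [0.7124, 0.1467, 0.2496]
tool_rot: [2.665, 1.56, -2.929]
contact_force: [-0.4, -0.4, -0.1]
opening: 0.0919
time: 14.3
tool_pos: [0.5971, 0.0507, 0.2541]
tool_rot: [2.866, 1.565, -2.731]
contact_force: [0.8, 0.1, -2.2]
opening: 0.0919
time: 14.6
tool_pos: [0.5745, 0.0312, 0.2564]
tool_rot: [-2.864, 1.568, -2.179]
contact_force: [0.9, 0.7, -0.1]
opening: 0.0917
shift [ 0.0004 -0.0018 -0.006 ] twist [-0.0049 -0.0028  0.0008] jawyaw 39.2 -> 39.5 grasp now [0.5745 0.0312 0.2504] q [-0.08  0.43  1.37 -0.    1.34 -0.76] t 14.6
```

```bash
python3 -m creep '[{"translation":[0.003,0,-0.005],"twist":[0,0,0],"hand":100},{"translation":[0.003,0,-0.01],"twist":[0,0,0],"hand":100},{"translation":[0.003,0,-0.01],"twist":[0,0,0],"hand":100}]'
python3 -m creep '[{"translation":[0,0,-0.005],"twist":[0,0,0],"hand":100},{"translation":[0,0,-0.008],"twist":[0,0,0],"hand":100},{"translation":[0,0,-0.008],"twist":[0,0,0],"hand":100}]'
```

```text
time: 14.9
tool_pos: [0.5677, 0.0254, 0.2538]
tool_rot: [-1.531, 1.569, -0.847]
contact_force: [3.4, 1.8, 1.5]
opening: 0.0915
time: 15.2
tool_pos: [0.5656, 0.023, 0.2555]
tool_rot: [-0.419, 1.558, 0.266]
contact_force: [13.7, 11.0, 2.6]
opening: 0.0917
```

```bash
python3 -m creep '[{"translation":[-0.03,0,0.01],"twist":[0,0,0],"hand":100},{"translation":[-0.07,0,0.01],"twist":[0,0,0],"hand":100},{"translation":[-0.07,-0.0,-0.03],"twist":[0,0,0],"hand":90},{"translation":[-0.07,0,-0.07],"twist":[0,0,0],"hand":90},{"translation":[-0.07,-0.0,-0.11],"twist":[0,0,0],"hand":90}]'
python3 - <<'E'
from h import *
a=robot.read_camera("top"); b=robot.read_camera("scene"); cv2.imwrite("pics/top3.png",a); cv2.imwrite("pics/scene3.png",b)
t=a[240:300,285:345]; t2=b[255:315,310:370]
up=lambda x:cv2.resize(x,(400,400),interpolation=cv2.INTER_CUBIC)
h=np.hstack([up(a[130:190,215:275]),up(b[140:200,245:305])])[100:300]
cv2.imwrite("pics/c9.png",np.vstack([np.hstack([up(t),up(t2)]),h]))
mv([.392,-.3555,.2],15)
E
```

```text
time: 15.7
tool_pos: [0.4784, -0.0474, 0.3239]
tool_rot: [-0.428, 1.559, 0.259]
contact_force: [0.3, -1.5, -0.3]
opening: 0.0827
shift [ 0.1167 -0.1841 -0.2604] twist [0.4209 0.0105 0.0026] jawyaw 39.1 -> 15.0 grasp now [ 0.4767 -0.0487  0.3183] q [-0.27  0.2   1.52  0.01  1.41 -0.95] t 15.8
```

View pics/c9.png

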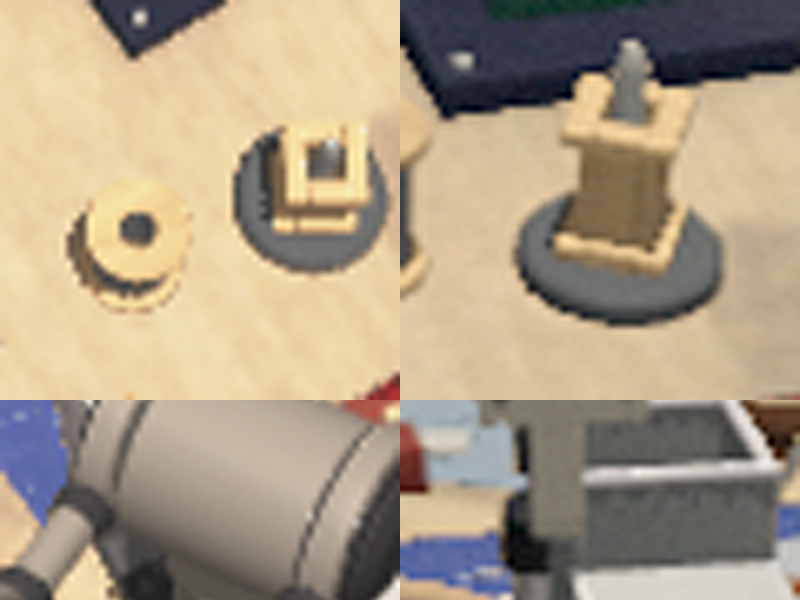

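Run:
```python
from h import *
T=lambda u,v:(285+u*.15-.43,240+v*.15-.43); S=lambda u,v:(310+(u-400)*.15-.43,255+v*.15-.43)
def q(n,f,P):
    c=np.array([onz(n,*f(*p),.078)[:2] for p in P]); e=np.roll(c,-1,0)-c
    print(n,c.mean(0),np.linalg.norm(e,axis=1),np.degrees(np.arctan2(e[:,1],e[:,0]))%90)
q("top",T,[(283,130),(363,120),(370,197),(290,208)]); q("scene",S,[(562,132),(583,78),(698,92),(678,150)])
print("tip",onz("top",*T(325,143),.108),onz("scene",*S(632,42),.108),"base",onz("top",*T(310,197),.007),onz("scene",*S(620,255),.01))
print("spool",onz("top",*T(137,228),.072),onz("top",*T(138,230),.072))
```

```text
top [ 0.3933 -0.3537] [0.0459 0.045  0.0455 0.0455] [19.72   14.082  20.3419 14.6348]
scene [ 0.3917 -0.3584] [0.0445 0.0488 0.0471 0.0481] [13.8354 17.6273 13.0958 14.5895]
tip [ 0.3951 -0.3488  0.108 ] [ 0.3976 -0.3548  0.108 ] base [ 0.3943 -0.3527  0.007 ] [ 0.3867 -0.3598  0.01  ]
spool [ 0.3357 -0.2567  0.072 ] [ 0.3347 -0.2574  0.072 ]
```

```bash
python3 -m creep '[{"translation":[0,-0.025,-0.04],"twist":[0.08,0,0],"hand":85},{"translation":[0,-0.05,-0.08],"twist":[0.16,0,0],"hand":85},{"translation":[0,-0.075,-0.12],"twist":[0.24,0,0],"hand":85},{"translation":[0.02,-0.1,-0.16],"twist":[0.32,0,0],"hand":85},{"translation":[0.04,-0.125,-0.2],"twist":[0.4,0.01,0],"hand":85}]'
python3 -c "
from h import *
mv([.3925,-.356,.17],16)"
```

```text
time: 16.3
tool_pos: [0.4013, -0.2714, 0.2838]
tool_rot: [-1.169, 1.567, -0.89]
contact_force: [1.3, -0.4, 0.0]
opening: 0.0777
shift [ 0.1081 -0.0785 -0.032 ] twist [0.0003 0.0016 0.0037] jawyaw 16.0 -> 16.0 grasp now [ 0.4013 -0.2714  0.2778] q [-0.75  0.24  1.58 -0.    1.32 -1.03] t 16.3
```

```bash
python3 -m creep '[{"translation":[0.03,-0.035,-0.015],"twist":[0,0,0],"hand":85},{"translation":[0.06,-0.07,-0.03],"twist":[0,0,0],"hand":85},{"translation":[0.1,-0.0785,-0.032],"twist":[0,0,0],"hand":85},{"translation":[0.108,-0.0785,-0.032],"twist":[0,0,0],"hand":85},{"translation":[0.108,-0.0785,-0.032],"twist":[0,0,0],"hand":85}]'
python3 - <<'E'
from h import *
mv([.3925,-.356,.076],16)
a=robot.read_camera("top"); b=robot.read_camera("scene")
up=lambda x:cv2.resize(x,(400,400),interpolation=cv2.INTER_CUBIC)
cv2.imwrite("pics/c10.png",np.hstack([up(a[130:210,205:285]),up(b[220:320,285:385])]))
E
```

```text
time: 16.8
tool_pos: [0.3923, -0.355, 0.1749]
tool_rot: [1.065, 1.571, 1.344]
contact_force: [-0.1, -0.2, 0.4]
opening: 0.0782
shift [ 0.0929 -0.0011 -0.0001] twist [ 0.0005  0.0001 -0.0002] jawyaw 16.0 -> 16.0 grasp now [ 0.3923 -0.355   0.1689] q [-0.88  0.42  1.63  0.    1.09 -1.16] t 16.8
```

View pics/c10.png

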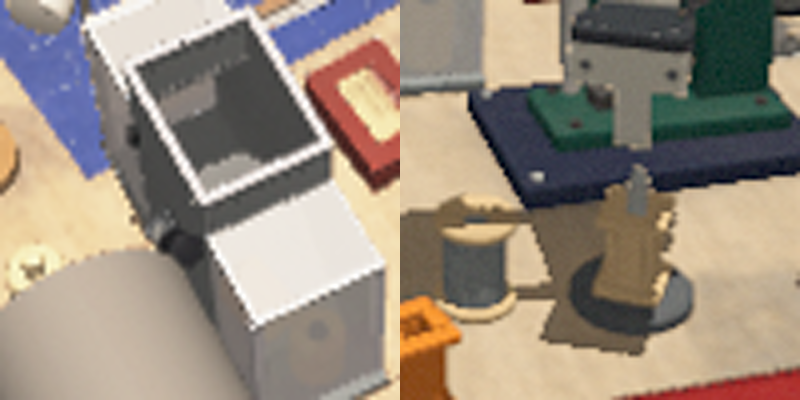

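```bash
python3 -m creep '[{"translation":[0.035,0,0],"twist":[0,0,0],"hand":85},{"translation":[0.07,-0.001,0],"twist":[0,0,0],"hand":85},{"translation":[0.093,-0.001,0],"twist":[0,0,0],"hand":85},{"translation":[0.093,-0.001,0],"twist":[0,0,0],"hand":85},{"translation":[0.093,-0.001,0],"twist":[0,0,0],"hand":30}]' 20
python3 -m creep '[{"translation":[0,0,0],"twist":[0,0,0],"hand":30},{"translation":[0,0,0],"twist":[0,0,0],"hand":30},{"translation":[0,0,0],"twist":[0,0,0],"hand":30},{"translation":[0,0,0],"twist":[0,0,0],"hand":30},{"translation":[0,0,0],"twist":[0,0,0],"hand":30}]' 20
python3 -c "
from h import *
mv([.3925,-.356,.076],16)"
python3 -m creep '[{"translation":[-0.03,0,0],"twist":[0,0,0],"hand":30},{"translation":[-0.06,0,0],"twist":[0,0,0],"hand":30},{"translation":[-0.1,0,0],"twist":[0,0,0],"hand":30},{"translation":[-0.14,0,0],"twist":[0,0,0],"hand":30},{"translation":[-0.18,0,0],"twist":[0,0,0],"hand":30}]' 20
python3 -c "
from h import *
mv([.704,.031,.37],39.5)"
```

```text
time: 17.4
tool_pos: [0.3952, -0.3573, 0.0866]
tool_rot: [-1.146, 1.562, -0.864]
contact_force: [0.2, -1.0, -0.3]
opening: 0.0737
time: 17.9
tool_pos: [0.3958, -0.3578, 0.0877]
tool_rot: [-1.13, 1.56, -0.848]
contact_force: [0.0, 0.8, 6.5]
opening: 0.0481
shift [ 0.0056  0.0027 -0.0027] twist [0.0026 0.0046 0.0097] jawyaw 16.2 -> 16.0 grasp now [ 0.3958 -0.3578  0.0817] q [-0.88  0.54  1.72  0.    0.87 -1.16] t 17.9
time: 18.4
tool_pos: [0.3941, -0.356, 0.2691]
tool_rot: [-1.133, 1.561, -0.852]
contact_force: [0.5, -0.0, -1.6]
opening: 0.048
shift [-0.1077  0.2846  0.4057] twist [-0.4077  0.0023  0.0099] jawyaw 16.1 -> 39.5 grasp now [ 0.3941 -0.3561  0.2631] q [-0.88  0.33  1.49  0.    1.31 -1.16] t 18.4
```

```bash
python3 -m creep '[{"translation":[-0.045,0.005,0.01],"twist":[-0.06,0,0],"hand":30},{"translation":[-0.09,0.015,0.025],"twist":[-0.12,0,0],"hand":30},{"translation":[-0.12,0.035,0.055],"twist":[-0.18,0,0],"hand":30},{"translation":[-0.125,0.06,0.09],"twist":[-0.25,0,0],"hand":30},{"translation":[-0.125,0.085,0.125],"twist":[-0.32,0,0],"hand":30}]' 20
python3 -c "
from h import *
mv([.704,.031,.37],39.5)"
```

```text
time: 18.9
tool_pos: [0.4905, -0.2379, 0.3956]
tool_rot: [-1.401, 1.558, -0.798]
contact_force: [0.8, -0.4, 0.1]
opening: 0.0478
shift [0.019  0.1005 0.3284] twist [-0.0861  0.0017  0.013 ] jawyaw 34.6 -> 39.5 grasp now [ 0.4905 -0.2379  0.3896] q [-0.59  0.31  1.18 -0.    1.64 -1.19] t 18.9
```

```bash
python3 -m creep '[{"translation":[0,0.014,0.045],"twist":[-0.03,0,0],"hand":30},{"translation":[0,0.028,0.09],"twist":[-0.06,0,0],"hand":30},{"translation":[0,0.042,0.135],"twist":[-0.086,0,0],"hand":30},{"translation":[0,0.056,0.18],"twist":[-0.086,0,0.013],"hand":30},{"translation":[0,0.07,0.225],"twist":[-0.086,0,0.013],"hand":30}]' 20
python3 -m creep '[{"translation":[0,0.012,0.05],"twist":[0,0,0],"hand":30},{"translation":[0.01,0.022,0.1],"twist":[0,0,0],"hand":30},{"translation":[0.01,0.022,0.1],"twist":[0,0,0],"hand":30}]' 20
python3 - <<'E'
from h import *
mv([.704,.031,.302],39.5)
a=robot.read_camera("top"); b=robot.read_camera("scene")
up=lambda x:cv2.resize(x,(400,400),interpolation=cv2.INTER_CUBIC)
cv2.imwrite("pics/c11.png",np.hstack([up(a[110:210,195:295]),up(b[100:200,230:330])]))
for n,im in(("top",a),("scene",b)):
    d=dot(n,im,(.3335,-.259,.072),5); print(n,d,onz(n,*d,.072))
E
```

```text
time: 19.4
tool_pos: [0.6368, -0.051, 0.3949]
tool_rot: [0.552, 1.57, 1.241]
contact_force: [0.9, -1.5, -0.3]
opening: 0.0482
time: 19.7
tool_pos: [0.7018, 0.0348, 0.3801]
tool_rot: [1.918, 1.565, 2.613]
contact_force: [-0.2, 0.2, -1.1]
opening: 0.048
shift [ 0.0721 -0.0047 -0.0006] twist [ 0.0053 -0.0022 -0.0059] jawyaw 39.8 -> 39.5 grasp now [0.7018 0.0348 0.3741] q [-0.06  0.69  0.6   0.    1.86 -0.75] t 19.7
top (np.float64(305.3119304059652), np.float64(273.89892294946145)) [ 0.3354 -0.2575  0.072 ]
scene (np.float64(303.5856432125089), np.float64(273.727078891258)) [ 0.3315 -0.2627  0.072 ]
```

View pics/c11.png

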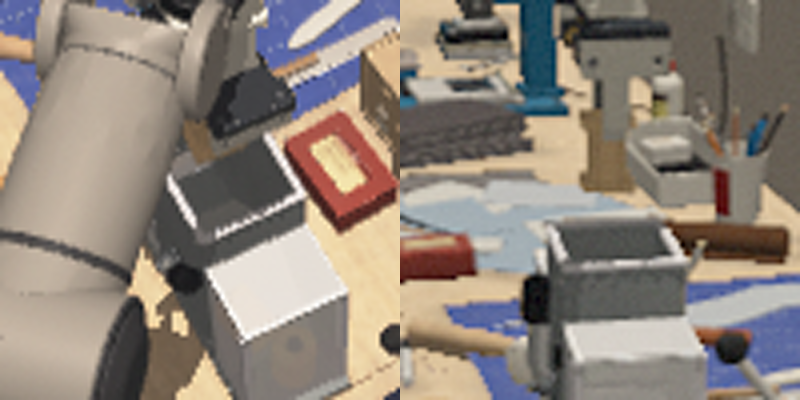

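```bash
python3 -m creep '[{"translation":[0.025,-0.004,0],"twist":[0,0,0],"hand":30},{"translation":[0.05,-0.005,0],"twist":[0,0,0],"hand":30},{"translation":[0.072,-0.005,0],"twist":[0,0,0],"hand":30},{"translation":[0.072,-0.005,0],"twist":[0,0,0],"hand":30}]' 20
python3 -m creep '[{"translation":[0,0,0],"twist":[0,0,0],"hand":75},{"translation":[0,0,0],"twist":[0,0,0],"hand":75},{"translation":[0,0,0],"twist":[0,0,0],"hand":75},{"translation":[-0.03,0,0],"twist":[0,0,0],"hand":75},{"translation":[-0.07,0,0],"twist":[0,0,0],"hand":75}]'
python3 -c "
from h import *
mv([.3335,-.26,.36],16)"
```

```text
time: 20.2
tool_pos: [0.7016, 0.0252, 0.3082]
tool_rot: [2.337, 1.562, 3.026]
contact_force: [0.6, -0.2, -0.6]
opening: 0.048
time: 20.7
tool_pos: [0.7016, 0.0251, 0.3778]
tool_rot: [2.349, 1.558, 3.038]
contact_force: [1.5, -0.3, 0.6]
opening: 0.0687
shift [ 0.0161  0.0138 -0.4653] twist [ 0.4098 -0.0107 -0.0071] jawyaw 39.5 -> 16.0 grasp now [0.7015 0.0251 0.3718] q [-0.07  0.69  0.6   0.    1.86 -0.76] t 20.7
```

```bash
python3 -m creep '[{"translation":[0,0,-0.045],"twist":[0.14,0,0],"hand":100},{"translation":[0,0,-0.09],"twist":[0.28,0,0],"hand":100},{"translation":[0,0.005,-0.135],"twist":[0.42,0,0],"hand":100},{"translation":[0,0.005,-0.18],"twist":[0.56,0,0],"hand":100},{"translation":[0,0.008,-0.225],"twist":[0.7,0,0],"hand":100}]'
python3 -c "
from h import *
mv([.3335,-.26,.18],-45)"
```

```text
time: 21.2
tool_pos: [0.5214, -0.1127, 0.3811]
tool_rot: [3.14, 1.56, 3.124]
contact_force: [-0.0, -0.9, 1.2]
opening: 0.0918
shift [ 0.197  -0.1504 -0.1834] twist [ 0.7689 -0.0099  0.004 ] jawyaw -0.9 -> -45.0 grasp now [ 0.5214 -0.1127  0.3751] q [-0.35  0.3   1.23 -0.    1.62 -0.34] t 21.2
```

```bash
python3 -m creep '[{"translation":[0.01,-0.03,-0.037],"twist":[0.14,0,0],"hand":100},{"translation":[0.02,-0.06,-0.074],"twist":[0.28,0,0],"hand":100},{"translation":[0.04,-0.09,-0.11],"twist":[0.42,0,0],"hand":100},{"translation":[0.07,-0.12,-0.147],"twist":[0.56,0,0],"hand":100},{"translation":[0.1,-0.15,-0.183],"twist":[0.7,-0.01,0],"hand":100}]'
python3 - <<'E'
from h import *
mv([.3335,-.26,.15],-45)
a=robot.read_camera("top"); b=robot.read_camera("scene")
up=lambda x:cv2.resize(x,(400,400),interpolation=cv2.INTER_CUBIC)
cv2.imwrite("pics/c12.png",np.hstack([up(a[110:210,195:295]),up(b[210:330,260:380])]))
E
```

```text
time: 21.7
tool_pos: [0.3424, -0.254, 0.2905]
tool_rot: [-0.631, 1.564, -1.352]
contact_force: [1.2, -1.0, 0.2]
opening: 0.0917
shift [ 0.1345 -0.0099 -0.0035] twist [0.0635 0.0054 0.0037] jawyaw -41.4 -> -45.0 grasp now [ 0.3424 -0.2541  0.2845] q [-0.82  0.12  1.7  -0.    1.31 -0.09] t 21.7
```

View pics/c12.png

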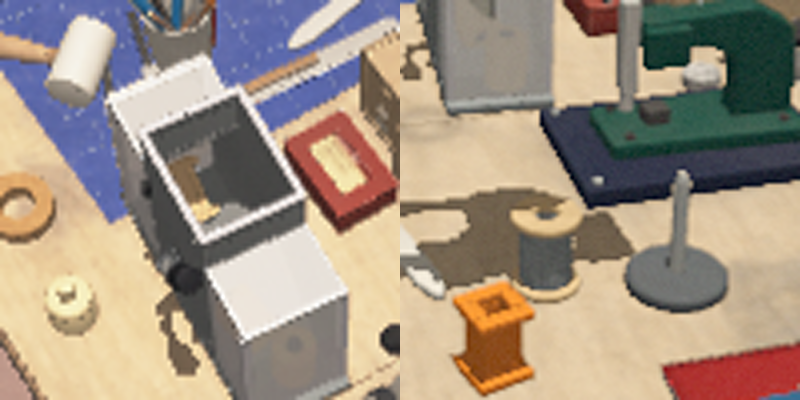

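Run:
```python
from h import *
for u,v in [(240,152),(246,162)]:
  for z in (.02,.06,.1,.14,.18):
    p=onz("top",u,v,z)[:2]-[.704,.031]; print(z,"sorter x",p@[.636,-.772],"y",p@[.772,.636])
a=robot.read_camera("top"); b=robot.read_camera("scene")
up=lambda x:cv2.resize(x,(400,400),interpolation=cv2.INTER_CUBIC)
cv2.imwrite("pics/top4.png",a);cv2.imwrite("pics/scene4.png",b)
cv2.imwrite("pics/c13.png",np.hstack([up(a[240:300,285:345]),up(b[250:310,310:370])]))
```

```text
0.02 sorter x 0.007117913428791532 y 0.1475512306834656
0.06 sorter x -0.0007683431454392251 y 0.12432030251956513
0.1 sorter x -0.008654599719670078 y 0.1010893743556645
0.14 sorter x -0.016540856293900758 y 0.07785844619176413
0.18 sorter x -0.024427112868131474 y 0.054627518027863656
0.02 sorter x 0.008751182940408943 y 0.09115334835790427
0.06 sorter x 0.0008253118963092769 y 0.06929033418135451
0.1 sorter x -0.007100559147790352 y 0.04742732000480473
0.14 sorter x -0.015026430191889994 y 0.025564305828255095
0.18 sorter x -0.022952301235989663 y 0.00370129165170534
```

View pics/c13.png

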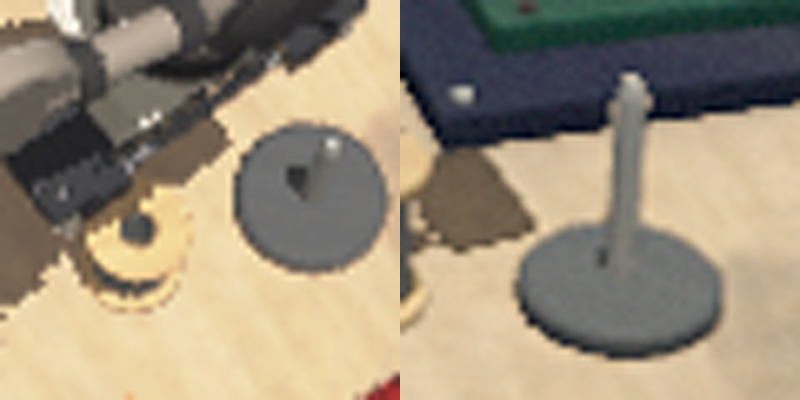

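Run:
```python
from h import *
T=lambda u,v:(285+u*.15-.43,240+v*.15-.43); S=lambda u,v:(310+(u-400)*.15-.43,250+v*.15-.43)
print("tip",onz("top",*T(332,147),.109),onz("scene",*S(631.5,78),.109)); print("foot",onz("top",*T(312,198),.014),onz("scene",*S(621,274),.014))
print("spool",onz("top",*T(137,228),.072),onz("top",*T(137,230),.072))
print("base",onz("top",*T(310.5,197),.010),onz("scene",*S(619.5,288),.007))
mv([.3335,-.26,.058],-45)
```

```text
tip [ 0.3933 -0.3528  0.109 ] [ 0.394  -0.3561  0.109 ]
foot [ 0.3918 -0.3534  0.014 ] [ 0.3913 -0.358   0.014 ]
spool [ 0.3357 -0.2567  0.072 ] [ 0.3346 -0.2569  0.072 ]
base [ 0.3934 -0.3528  0.01  ] [ 0.3909 -0.3579  0.007 ]
shift [ 0.2268 -0.0106 -0.0038] twist [0.0674 0.0029 0.003 ] jawyaw -41.1 -> -45.0 grasp now [ 0.3433 -0.2536  0.2848] q [-0.81  0.13  1.7  -0.    1.31 -0.1 ] t 21.9
```

```bash
python3 -m creep '[{"translation":[0.045,-0.01,-0.004],"twist":[0.067,0.003,0],"hand":100},{"translation":[0.09,-0.0106,-0.004],"twist":[0.067,0.003,0],"hand":100},{"translation":[0.13,-0.0106,-0.004],"twist":[0.067,0.003,0],"hand":100},{"translation":[0.15,-0.0106,-0.004],"twist":[0.067,0.003,0],"hand":100},{"translation":[0.15,-0.0106,-0.004],"twist":[0.067,0.003,0],"hand":100}]'
python3 -c "
from h import *
mv([.3333,-.26,.066],-45)"
```

```text
time: 22.4
tool_pos: [0.3341, -0.2585, 0.1397]
tool_rot: [-2.41, 1.567, 3.091]
contact_force: [0.3, -0.7, 0.5]
opening: 0.0913
shift [ 0.0677 -0.0015  0.0007] twist [ 0.0033 -0.0029  0.0026] jawyaw -44.8 -> -45.0 grasp now [ 0.3341 -0.2585  0.1337] q [-0.84  0.3   1.95 -0.    0.9  -0.05] t 22.4
```

```bash
python3 -m creep '[{"translation":[0.03,-0.0015,0],"twist":[0,0,0],"hand":100},{"translation":[0.055,-0.0015,0],"twist":[0,0,0],"hand":100},{"translation":[0.068,-0.0015,0],"twist":[0,0,0],"hand":100},{"translation":[0.068,-0.0015,0],"twist":[0,0,0],"hand":40},{"translation":[0.068,-0.0015,0],"twist":[0,0,0],"hand":40}]' 25
python3 -m creep '[{"translation":[0,0,0],"twist":[0,0,0],"hand":40},{"translation":[0,0,0],"twist":[0,0,0],"hand":40},{"translation":[0,0,0],"twist":[0,0,0],"hand":40},{"translation":[0,0,0],"twist":[0,0,0],"hand":40}]' 25
python3 -c "
from h import *
mv([.3333,-.26,.066],-45)"
python3 -m creep '[{"translation":[-0.03,0,0],"twist":[0,0,0],"hand":40},{"translation":[-0.07,0,0],"twist":[0,0,0],"hand":40},{"translation":[-0.11,0,0],"twist":[0,0,0],"hand":40},{"translation":[-0.14,0,0],"twist":[0,0,0],"hand":40},{"translation":[-0.14,0,0],"twist":[0,0,0],"hand":40}]' 25
python3 -c "
from h import *
mv([.3925,-.355,.205],-45)"
```

```text
time: 22.9
tool_pos: [0.3343, -0.2603, 0.0732]
tool_rot: [-1.488, 1.568, -2.269]
contact_force: [-0.5, -0.2, -0.3]
opening: 0.0803
time: 23.3
tool_pos: [0.3351, -0.261, 0.0743]
tool_rot: [-0.704, 1.567, -1.485]
contact_force: [1.5, 1.3, 7.4]
opening: 0.0597
shift [ 0.0023 -0.0006 -0.002 ] twist [0.0049 0.0031 0.0026] jawyaw -44.7 -> -45.0 grasp now [ 0.3351 -0.261   0.0683] q [-0.84  0.42  2.02 -0.    0.71 -0.06] t 23.3
time: 23.8
tool_pos: [0.3364, -0.2618, 0.2182]
tool_rot: [-0.263, 1.559, -1.044]
contact_force: [0.4, 0.4, -1.5]
opening: 0.0602
shift [ 0.0084 -0.0267  0.1053] twist [0.0049 0.0114 0.003 ] jawyaw -44.7 -> -45.0 grasp now [ 0.3364 -0.2619  0.2122] q [-0.84  0.19  1.84 -0.    1.1  -0.06] t 23.8
```

```bash
python3 -m creep '[{"translation":[0,-0.01,0.04],"twist":[0,0.005,0],"hand":40},{"translation":[0,-0.02,0.08],"twist":[0,0.011,0.003],"hand":40},{"translation":[0.008,-0.0265,0.105],"twist":[0.005,0.011,0.003],"hand":40},{"translation":[0.008,-0.0265,0.105],"twist":[0.005,0.011,0.003],"hand":40},{"translation":[0.008,-0.0265,0.105],"twist":[0.005,0.011,0.003],"hand":40}]' 25
python3 - <<'E'
from h import *
mv([.3925,-.355,.205],-45)
a=robot.read_camera("top"); b=robot.read_camera("scene")
cv2.imwrite("pics/top5.png",a);cv2.imwrite("pics/scene5.png",b)
up=lambda x:cv2.resize(x,(400,400),interpolation=cv2.INTER_CUBIC)
cv2.imwrite("pics/c14.png",np.hstack([up(a[230:300,275:345]),up(b[210:310,295:395])]))
E
```

```text
time: 24.3
tool_pos: [0.3916, -0.3539, 0.2096]
tool_rot: [3.035, 1.567, 2.249]
contact_force: [0.4, 1.2, -1.7]
opening: 0.06
shift [-0.0014 -0.0002  0.0014] twist [-0.0005 -0.0037 -0.0004] jawyaw -45.0 -> -45.0 grasp now [ 0.3916 -0.3539  0.2036] q [-0.88  0.39  1.58  0.    1.18 -0.09] t 24.3
```

View pics/c14.png

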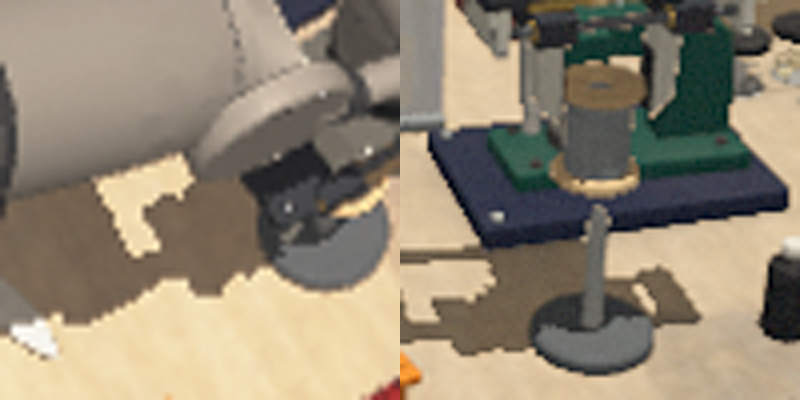

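Run:
```python
from h import *
b=cv2.imread("pics/scene5.png")
P=lambda z:proj("scene",(.3925,-.355,z)).round(2)
print("axis px",[(z,P(z)) for z in(.014,.06,.105,.135,.142,.2)])
for v in (251,252,253,254,255,256): print(v,"disc R-B",(b[v,325:364,2].astype(int)-b[v,325:364,0]).tolist())
for v in (264,270,276): print(v,"spindle",b[v,335:356].sum(1).tolist())
for v in(228,231,234): print(v,"top", (b[v,330:362,2].astype(int)-b[v,330:362,0]).tolist())
```

```text
axis px [(0.014, array([341.93, 290.14])), (0.06, array([342.77, 276.45])), (0.105, array([343.62, 262.64])), (0.135, array([344.2, 253.2])), (0.142, array([344.34, 250.97])), (0.2, array([345.5 , 232.05]))]
251 disc R-B [-21, -18, -10, 9, 9, -2, -24, 22, 56, 56, 45, 11, -3, -2, 1, 2, 2, 1, 1, 2, 1, 3, 2, 1, -1, 1, 4, 32, 53, 27, -34, -31, -27, -27, -34, -24, -26, -27, -18]
252 disc R-B [-16, -20, -18, -16, -16, -18, -24, 21, 55, 55, 47, 24, -3, 0, 2, 1, 1, 1, 2, 0, 1, -1, 1, 3, 0, 0, 12, 40, 57, 46, -31, -23, -19, -29, -21, -25, -27, -28, -24]
253 disc R-B [-22, -24, -25, -26, -27, -27, -28, 34, 55, 52, 54, 45, 34, 3, -2, 0, -2, 3, -2, 0, 1, 0, 2, 0, -3, 5, 30, 52, 57, 52, -27, -23, -19, -23, -24, -25, -26, -30, -19]
254 disc R-B [-23, -25, -27, -31, -25, -30, -27, 10, 40, 56, 53, 53, 51, 38, 28, 21, 0, -6, -6, -8, -2, -8, -4, 9, 22, 38, 74, 85, 79, 58, -21, -19, -21, -20, -20, -15, -18, -16, -13]
255 disc R-B [-25, -30, -25, -22, -27, -22, -24, -27, 2, 43, 55, 58, 58, 78, 82, 43, 69, 85, 82, 68, 68, 75, 81, 84, 84, 84, 84, 84, 72, 48, -21, -18, -17, -17, -14, -15, -15, -16, -17]
25
[... 241 characters left out ...]
 323, 307, 346, 326, 102, 108, 112, 100, 120, 99, 111, 101]
270 spindle [224, 228, 219, 234, 238, 317, 370, 292, 304, 315, 285, 395, 528, 566, 557, 551, 554, 561, 564, 564, 558]
276 spindle [276, 277, 265, 281, 282, 280, 283, 291, 309, 295, 316, 495, 587, 579, 580, 585, 596, 596, 600, 594, 604]
228 top [20, 18, 16, 18, 20, 16, 36, 56, 53, 51, 51, 53, 53, 49, 51, 52, 54, 51, 48, 47, 48, 45, 47, 53, 49, 20, -4, -4, 13, 18, 18, 19]
231 top [18, 19, 18, 18, 16, 13, 35, 53, 53, 52, 50, 43, 28, 8, 5, 1, 7, 23, 47, 49, 49, 49, 48, 49, 47, 44, 26, 1, 12, 17, 19, 19]
234 top [15, 19, 19, 17, 14, 14, 41, 55, 51, 51, 49, 49, 49, 50, 49, 46, 49, 48, 49, 49, 49, 52, 54, 52, 48, 38, 17, 1, 14, 19, 18, 24]
```

```bash
python3 -m creep '[{"translation":[0,0,0.0045],"twist":[0,0,0],"hand":40},{"translation":[0.01,0,0.0045],"twist":[0,0,0],"hand":40},{"translation":[0.02,0,0.0045],"twist":[0,0,0],"hand":40},{"translation":[0.02,0,0.0045],"twist":[0,0,0],"hand":40}]' 25
python3 - <<'E'
from h import *
mv([.3925,-.355,.082],-45)
b=robot.read_camera("scene"); cv2.imwrite("pics/scene6.png",b)
P=lambda z:proj("scene",(.3925,-.355,z)).round(2)
print([(z,P(z)) for z in(.07,.1,.118,.185)])
for v in (257,258,259,260): print(v,"disc R-B",(b[v,325:364,2].astype(int)-b[v,325:364,0]).tolist())
for v in (264,266,268): print(v,"spindle",b[v,335:356].sum(1).tolist())
for v in(235,236,237): print(v,"top", (b[v,330:362,2].astype(int)-b[v,330:362,0]).tolist())
E
```

```text
time: 24.8
tool_pos: [0.3941, -0.3556, 0.1889]
tool_rot: [3.037, 1.565, 2.251]
contact_force: [0.1, 0.4, -1.1]
opening: 0.0603
shift [ 0.1009 -0.0008 -0.001 ] twist [ 0.0003 -0.0054 -0.0006] jawyaw -45.0 -> -45.0 grasp now [ 0.3941 -0.3556  0.1829] q [-0.88  0.41  1.6   0.    1.13 -0.09] t 24.8
[(0.07, array([342.96, 273.42])), (0.1, array([343.52, 264.2 ])), (0.118, array([343.87, 258.57])), (0.185, array([345.2 , 237.01]))]
257 disc R-B [-23, -23, -19, -21, -20, -17, -18, -24, 25, 56, 45, 17, -4, 1, -1, 2, -2, 0, -1, 2, 1, 0, 3, 1, 1, 4, -1, 13, 47, 38, -26, -20, -16, -15, -13, -15, -16, -17, -18]
258 disc R-B [-23, -18, -19, -20, -21, -22, -23, -25, 20, 56, 50, 31, -2, -2, 1, 1, 2, -2, -1, 2, 0, 0, 1, 2, -1, -1, -2, 21, 48, 53, 36, -22, -20, -21, -18, -13, -18, -17, -18]
259 disc R-B [-24, -24, -21, -22, -18, -22, -22, -26, 21, 56, 52, 48, 22, 3, -3, 0, 2, 1, 1, 0, 3, 2, 0, 2, -2, -1, 6, 32, 51, 57, 44, -26, -21, -21, -20, -17, -15, -14, -18]
260 disc R-B [-24, -27, -24, -23, -22, -22, -21, -27, 27, 55, 53, 54, 47, 36, 13, 7, -1, -2, -3, -1, 0, -1, -3, -3, -3, 2, 26, 47, 55, 60, 48, -28, -23, -24, -21, -19, -19, -19, -17]
264 spindle [181, 181, 198, 239, 319, 374, 342, 368, 410, 432, 442, 438, 451, 431, 361, 379, 368, 247, 241, 87, 107]
266 spindle [106, 105, 105, 102, 107, 84, 289, 394, 284, 312, 297, 277, 192, 78, 66, 86, 76, 75, 90, 89, 68]
268 spindle [92, 77, 95, 100, 74, 64, 241, 332, 291, 306, 296, 250, 347, 487, 489, 484, 500, 500, 502, 505, 522]
235 top [15, 19, 18, 19, 18, 18, 13, 37, 52, 54, 49, 52, 51, 52, 54, 50, 52, 47, 49, 48, 47, 49, 51, 50, 42, 26, 6, 1, 2, 15, 19, 17]
236 top [15, 18, 17, 16, 16, 18, 17, 37, 51, 48, 47, 48, 54, 55, 57, 57, 52, 56, 51, 47, 47, 50, 49, 49, 48, 44, 24, -5, 4, 17, 19, 17]
237 top [20, 18, 16, 18, 15, 16, 14, 37, 52, 49, 48, 50, 42, 31, 27, 28, 30, 37, 45, 47, 47, 48, 46, 50, 47, 49, 38, 13, 8, 15, 20, 16]
```

```bash
python3 -m creep '[{"translation":[0.01,-0.0005,0],"twist":[0,0,0],"hand":40},{"translation":[0.02,-0.0005,0],"twist":[0,0,0],"hand":40},{"translation":[0.03,-0.0005,0],"twist":[0,0,0],"hand":40},{"translation":[0.03,-0.0005,0],"twist":[0,0,0],"hand":40}]' 25
python3 -c "
from h import *
mv([.3945,-.3565,.082],-45)"
```

```text
time: 25.25
tool_pos: [0.3933, -0.3555, 0.1578]
tool_rot: [3.042, 1.563, 2.256]
contact_force: [-0.7, -0.2, -0.5]
opening: 0.0603
shift [0.0697 0.0001 0.0021] twist [ 0.0001 -0.0077 -0.0008] jawyaw -45.0 -> -45.0 grasp now [ 0.3932 -0.3555  0.1518] q [-0.88  0.45  1.64  0.    1.06 -0.09] t 25.25
```

```bash
python3 -m creep '[{"translation":[0.015,0,0.0005],"twist":[0,0,0],"hand":40},{"translation":[0.03,0,0.0005],"twist":[0,0,0],"hand":40},{"translation":[0.045,0,0.0005],"twist":[0,0,0],"hand":40},{"translation":[0.055,0,0.0005],"twist":[0,0,0],"hand":40},{"translation":[0.055,0,0.0005],"twist":[0,0,0],"hand":40}]' 25
python3 -c "
from h import *
mv([.3945,-.3565,.082],-45)"
```

```text
time: 25.75
tool_pos: [0.3929, -0.355, 0.1015]
tool_rot: [3.046, 1.56, 2.261]
contact_force: [0.1, 0.1, -1.1]
opening: 0.0606
shift [0.0135 0.0001 0.0024] twist [ 0.0001 -0.0103 -0.001 ] jawyaw -45.0 -> -45.0 grasp now [ 0.3928 -0.3549  0.0955] q [-0.88  0.52  1.7   0.    0.93 -0.09] t 25.75
```

```bash
python3 -m creep '[{"translation":[0.006,0,0.0005],"twist":[0,0.005,0],"hand":40},{"translation":[0.011,0,0.0005],"twist":[0,0.01,0],"hand":40},{"translation":[0.013,0,0.0005],"twist":[0,0.01,0],"hand":40},{"translation":[0.013,0,0.0005],"twist":[0,0.01,0],"hand":40}]' 25
python3 -m creep '[{"translation":[0,0,0],"twist":[0,0,0],"hand":100},{"translation":[0,0,0],"twist":[0,0,0],"hand":100},{"translation":[0,0,0],"twist":[0,0,0],"hand":100},{"translation":[0,0,0],"twist":[0,0,0],"hand":100}]'
python3 -m creep '[{"translation":[-0.03,0,0],"twist":[0,0,0],"hand":100},{"translation":[-0.07,0,0],"twist":[0,0,0],"hand":100},{"translation":[-0.12,0,0],"twist":[0,0,0],"hand":100},{"translation":[-0.17,0,0],"twist":[0,0,0],"hand":100}]'
python3 -m creep '[{"translation":[-0.03,0,-0.03],"twist":[0,0,0],"hand":100},{"translation":[-0.05,0.0,-0.07],"twist":[0,0,0],"hand":100},{"translation":[-0.07,0.0,-0.12],"twist":[0,0,0],"hand":100},{"translation":[-0.07,-0.0,-0.16],"twist":[0,0,0],"hand":100},{"translation":[-0.07,-0.0,-0.16],"twist":[0,0,0],"hand":100}]'
python3 - <<'E'
from h import *
mv([.3945,-.3565,.082],-45)
a=robot.read_camera("top"); b=robot.read_camera("scene")
cv2.imwrite("pics/top7.png",a);cv2.imwrite("pics/scene7.png",b)
up=lambda x:cv2.resize(x,(400,300),interpolation=cv2.INTER_CUBIC)
cv2.imwrite("pics/c15.png",np.vstack([np.hstack([up(a[235:295,275:355]),up(b[250:310,305:385])]),np.hstack([up(a[120:210,190:310]),up(b[135:255,230:390])])]))
E
```

```text
time: 26.15
tool_pos: [0.3933, -0.3553, 0.0889]
tool_rot: [3.093, 1.551, 2.308]
contact_force: [-0.7, 0.6, 0.4]
opening: 0.0603
time: 26.55
tool_pos: [0.3934, -0.3555, 0.0891]
tool_rot: [3.094, 1.551, 2.309]
contact_force: [-0.4, 0.8, -0.3]
opening: 0.0876
time: 26.95
tool_pos: [0.3953, -0.3576, 0.2607]
tool_rot: [3.091, 1.551, 2.306]
contact_force: [0.5, -0.6, 0.1]
opening: 0.0919
time: 27.45
tool_pos: [0.2806, -0.2424, 0.335]
tool_rot: [3.103, 1.552, 2.318]
contact_force: [-0.1, 0.0, -0.3]
opening: 0.0921
shift [ 0.2439 -0.0004  0.1659] twist [ 0.0004 -0.0192 -0.0007] jawyaw -45.0 -> -45.0 grasp now [ 0.2806 -0.2423  0.329 ] q [-0.92 -0.    1.72 -0.    1.44 -0.13] t 27.45
```

Run:
```python
from h import *
ax=(.3935,-.3555)
for n in("scene","top"):
    im=cv2.imread(f"pics/{n}7.png"); i0=cv2.imread(f"pics/{n}0.png")
    hsv=cv2.cvtColor(im,cv2.COLOR_BGR2HSV)
    # predicted disc outlines for seated spool
    t=np.linspace(0,2*np.pi,60)
    for z in(.086,.014):
        q=np.array([proj(n,(ax[0]+.03*np.cos(k),ax[1]+.03*np.sin(k),z)) for k in t]); print(n,z,"pred u",q[:,0].min().round(1),q[:,0].max().round(1),"v",q[:,1].min().round(1),q[:,1].max().round(1))
    print("tip px",proj(n,(*ax,.11)).round(1))
    d=cv2.absdiff(im,cv2.imread(f"pics/{n}4.png")).max(2)  # vs bare stand
    u,v=proj(n,(*ax,.05)).astype(int); m=(d[v-25:v+25,u-22:u+23]>40).astype(np.uint8)
    print("changed box",[ (np.where(m.any(k))[0][[0,-1]]+o).tolist() for k,o in((0,u-22),(1,v-25))])
    for nm,p in(("purple",(.475,.036,.03)),("weight",(.627,.18,.03)),("paint",(.471,-.471,.03)),("orange",(.27,-.31,.03)),("roll",(.70,.24,.01))):
        a=proj(n,p).astype(int); D=cv2.absdiff(im,i0).max(2)[a[1]-12:a[1]+12,a[0]-12:a[0]+12]; print(" ",nm,a,"changed px",(D>40).sum())
b=cv2.imread("pics/scene7.png")
for v in range(258,300,2): print(v,"".join("#" if s>45 else ("o" if g<140 else ".") for s,g in zip((b[v,322:372,2].astype(int)-b[v,322:372,0]),b[v,322:372,1])))
a=cv2.imread("pics/top7.png")
print("hopper R-B"); 
for v in range(140,172,2): print(v,"".join("#" if s>25 else "." for s in a[v,225:275,2].astype(int)-a[v,225:275,0]))
```

```text
scene 0.086 pred u 332.8 354.4 v 262.8 274.2
scene 0.014 pred u 331.7 352.8 v 284.1 296.2
tip px [344. 261.]
changed box [[320, 352], [264, 296]]
  purple [247 240] changed px 0
  weight [239 215] changed px 0
  paint [390 283] changed px 0
  orange [307 302] changed px 102
  roll [238 209] changed px 0
top 0.086 pred u 326.3 342.4 v 255.8 271.3
top 0.014 pred u 324.2 339.7 v 261.5 276.5
tip px [335.1 261.6]
changed box [[311, 341], [241, 282]]
  purple [238 228] changed px 119
  weight [214 187] changed px 1
  paint [365 255] changed px 0
  orange [315 296] changed px 9
  roll [205 172] changed px 0
258 oooooooooooooooooooooooooooooooooooooooooooooooooo
260 oooooooooooooooooooooooooooooooooooooooooooooooooo
262 oooooooooooooooooooooo..oooooooooooooooooooooooooo
264 ooooooooooooooo######o...ooooooooooooooooooooooooo
266 ooooooooooo##########ooo.#####ooooooooooo##..#####
268 oooooooooo##########oooo.#########################
270 oooooooooo#########ooooo##########################
272 ##################################################
274 #############o##################################
[... 853 characters left out ...]
.............................###########
148 ........................................##########
150 .............#######......................########
152 ............#######........................#######
154 .............#######.........................#####
156 ...............######.........................####
158 ...............######.........................####
160 ................######........................####
162 ..................#######.....................####
164 .##................####.......................####
166 ####...........................................###
168 #####...........................................##
170 ######...........................................#
```

Run:
```python
from h import *
c=cv2.resize(cv2.imread("pics/c10.png")[:,:400],(80,80),interpolation=cv2.INTER_AREA)
a=cv2.imread("pics/top7.png")[130:210,205:285]
d=cv2.absdiff(a,c).max(2)
g=cv2.cvtColor(a,cv2.COLOR_BGR2GRAY)
for v in range(8,50): print(v+130,"".join("#" if x>30 else("+" if x>16 else ".") for x in d[v,15:70])," ","".join(str(min(9,x//26)) for x in g[v,22:60]))
```

```text
138 ...+.................+.+...............................   88888888887899474322323333322279844444
139 .......................................................   88888888899987323223333333322238954444
140 ....+..................................................   88888889998632223333333333322226894444
141 .......................................................   88878998753222333333333333332223897444
142 ..............+........................................   88899873322333333333333333222222489457
143 ......+.....+..........................................   98798322233333333333342322222222279877
144 .........+.............................................   88689533233333333334432222222222238978
145 ..........+............................................   59848833333333333434322222222222226898
146 ..........+............................................   58938963333333323444422222222222223898
147 ........+..+..................................+........   54974893333342344444432222222222222489
148 ...........+...........................................   5566379633334444444443222222
[... 2441 characters left out ...]
.........+...........................................   88884433233322222223333333346888888888
174 .......................................................   88885433344342222223233334688888888888
175 .......................................................   88888833354322222223234668888888888888
176 .......................................................   88888854453211122223467888888888888888
177 ..............+........................................   88888883452112211126888888888888888888
178 .......................................................   88888877431112111114988888888888888888
179 ..........+###++.......................................   88888878831122111123898888888888888888
```

```bash
python3 -c "
from cell import robot
print(robot.observe()['qvel'].round(3)); print(robot.hand_in())"
```

```text
[ 0.001  0.05  -0.032  0.001 -0.007  0.001]
the job is handed in; nothing more can be done
None
```

I finished the changeover and handed it in at about 27 s of the 210 s allowed. No verdict came back.

**What was there:** two round cores, the bobbin on the spindle, and the spool. No second bobbin was on the bench. I did not reach for the orange and purple look-alikes.

**What I did:** I pushed the lever to its left stop and dropped both cores down the chute. Then I dragged it to the right stop, with the push force showing it was there, and dropped the bobbin from the spindle. The spool went onto the bare spindle with no noticeable contact force.

**Last checks:**
- **Spool:** in the scene camera, both end discs sit within about 1–2 pixels (roughly 3–5 mm) of where a fully seated, upright spool should appear. The spindle tip shows above it. I only compared by pixels, so I did not measure the distance to the axis or the tilt more finely.
- **Bobbin:** it is only partly visible through the hopper mouth. Its line of sight fits the left compartment for any height below about 0.1 m, and it had not moved in the last 6 s.
- **Cores:** the hopper was clear of them, and one core shows through the clear right end. I did not see the second one separately.
- **Other items:** the images show no change at the paint bottle, brass weight or masking roll. The purple look-alike is unchanged in the scene camera, but the top camera differs there, probably because the arm blocks it. Pixels also changed around a rough guess of the orange one's position. I took that for shadow and did not confirm it.
- **Not done:** the 16-picture limit had been reached, so I made these final checks from pixel values rather than by looking at a picture.
- **Camera disagreement:** the two cameras differed by 4–6 mm in absolute position, so I lined up the spool using its offset from the spindle.

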